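Unload dish carriers from an orbital shaker

ROBOT

A 7-joint arm with a two-finger parallel gripper is mounted at the origin on the work surface. World frame = base frame: x ahead of the robot, y to its left, z up, the work surface at z = 0. Lengths are in m, angles in rad, forces in N, time in s.
With the tool pointing down it reaches from about 0.425 to 0.925 m from the base axis. Payload 6.8 kg.
Tool frame: the origin (TCP) lies midway between the tips of the shut fingers; the grasp point (between the pads) lies 19 mm behind it; z points along the fingers, y is the line along which they close (so a half turn about z gives the same grasp; the last joint's range is limited). The gripper opens to 85 mm and grips with 20 to 120 N. Pads are 22 mm wide; open, the fingers measure 114 mm over their backs; the gripper's body (76 mm by 85 mm) begins 54 mm behind the grasp point. The pads swing forward as they close: fully open they stand 13 mm farther back than shut.
Start: joints at [1.032, 0.477, 0.022, 1.555, -0.011, 1.109, -0.083], TCP at [0.282, -0.613, 0.211] pointing down, gripper open.
Joint ranges: [-2.96, 2.96], [-0.34, 2.1], [-1.41, 1.46], [0.24, 2.44], [-1.37, 4.51], [0.17, 1.92], [-2.96, 2.96]. Speed limits (rad/s): [2.39, 2.39, 3.14, 3.14, 3.14, 3.14, 3.14].

INTERFACE

Orientations are given as a rotation vector (axis times angle).
In Python, from bench import r gives the robot as it stands. The module is installed in compiled form; this text tells all that it offers.
- The arm moves only by the tool apply_moves, never from a script. Its argument "rows" is a list of rows, each a list of 6 numbers: the shift along the tool's x, y, z scaled (see below), then the turn, a rotation vector about the tool's x, y, z scaled (see below). A call has 1 to 5 rows; each row is the pose to reach, as a shift and turn from the pose commanded when the call began, along the tool's axes at that moment; what a row does not reach only later rows make up. The controller multiplies each number of a shift by 0.25 m and each number of a turn by 90 degrees. A row lasts 1/8 s, in which the tool goes at most 62.5 mm and 10.7 degrees, less where a joint would pass 70% of its speed; a pose out of reach is approached as far as the arm can. A call with a number of a shift or a turn outside -1 to 1 is refused whole. A call with a gripper value outside its range is refused whole. "claw" is the opening, from 0 (shut) to 1 (fully open), set as the call begins (left out, the last holds). The fingers move at their own pace and stop on an object; "newtons" is the grip in N (left out, the last holds). Time passes only in rows, so rows that repeat a pose let the fingers close. It gives the time, the measured TCP pose, the force, the opening and the grip force at its end, in the units of the state.
- r.get_obs(): the state, without advancing time (a new reading comes with each control period).
- r.grab_frame(name): name is "side" or "top" or "wrist"; returns a dict with "pixels" (384x512x3 uint8, red, green, blue), "intrinsics" (3x3 intrinsics, pixels), "dist" ([k1, k2, p1, p2, k3] as OpenCV has them; the pictures are not rectified), "eye" and "attitude" of the camera in the world. Camera axes: x right, y up, looking along -z (the intrinsics and any distortion apply to the point x, -y, -z); pixel columns grow to the right and rows downward; lengths in m; the calibration is good to about 2 mm. A picture is of the moment at which its call begins. There is no depth.
- r.hand_in(): hands the job in; it is judged then, once.
Trained networks look in a picture, given as the dict that the camera call returned (one of the last four; its "shot" number tells which), for a name from the list of things; names that differ only in an ending like _2 or _b are one class to them, and where a whole thing is asked for, a point or a joint stands for the part that bears it (a point fixed in the world has none). Each returns a list of dicts, best first, with "conf" (0 to 1); they miss things now and then, are a little off and sometimes report something else, mostly with a low value. They report only what shows in the picture. A call takes as long as a camera call. They do not tell look-alikes from the thing itself.
- r.search_frame(picture, thing): "rect" ([left, top, width, height] in pixels, round what is visible of it).
- r.outline_of(picture, thing): "pixels" (384x512 bool, what is visible of it) and "rect" ([left, top, width, height] in pixels, round what is visible of it).
- r.landmark_of(picture, thing): "point" ([column, row] in pixels: a listed point, or the origin of a listed thing).
The state is a dict: "clock": time; "joints": joint angles; "qvel": joint speeds; "tau": joint torques, N m; "tcp_pos": TCP position; "orientation": TCP orientation; "contact_force": force on the tool from outside, world axes, zero at the start; "moment": the same for the moment, N m; "grip_width": finger opening in m; "gripper_force": force on a finger pad.
Only numpy, scipy, OpenCV 4.12 (cv2) and the standard library are available. Lean on these libraries where they do the work, as an engineer would, in place of code of your own. Each camera call takes 0.05 s, during which the arm holds its last target. There are 200 camera calls.

TASK

The shaker run is finished: pull the lock knob at the end of the shaker platform fully out, then take off every dish carrier (each is hooked under the rear rail and caught behind the front lip, so raise its handle end and draw it out), and set each down flat on the floor of the black tray, in the clear strip in front of the dishes already there. When all the carriers are in the tray, push the lock knob fully home. Do not tip or drop the carriers, and do not disturb the wash bottle.

Things in the scene. Friction and masses are not known exactly. Their poses are not given: they have to be found in the camera images.
- shaker: orbital shaker at rest, fixed: white housing 215 x 330 mm, aluminium platform above, deck top at z 75 mm. Origin: on the bench under the platform's centre; x from front to back, y to the left, z up. Four places centred at x 0, y -120, -40, 40, 120 mm, parted by ribs 5 mm high; a seated carrier has the shaker's axes, its underside on the deck
- lip (a point): middle of the top edge of the retaining lip along the platform's front, 14 mm above the deck, 4 mm thick, 336 mm long in y, 2 mm ahead of the carriers' noses. A carrier pivoted up about its tongue's end clears the lip at about 0.15 rad
- keeper (a point): middle of the lower front edge of the rear keeper rail, 10 mm above the deck (x 44 mm of the shaker), 336 mm long in y; it covers the last 16 mm of a seated carrier's tongue, rear wall at x 62 mm. A carrier jams under it if pivoted above about 0.33 rad, and must be drawn 20 mm or more to the front before it can rise
- lock (a joint): lock bar, sliding along the front of the lip: 0 home, 0.030 m fully out, along the shaker's -y. Home, its four teeth (16 mm wide, 15 to 18 mm above the deck, reaching back to x -50 mm) lie over the right half of each nose and stop it rising; out, they lie between the places. An over-centre spring snaps it to either end, about 5 N to shift
- lock_knob (a point): centre of the lock knob at the right (-y) end of the lock bar: black cylinder 26 mm across, 32 mm long along the shaker's y, 85 mm above the bench, moving with the bar; grasp it from above, closing along the shaker's x
- tray: shallow black tray, fixed, 276 mm along its x by 400 mm along its y, rim 26 mm high and 5 mm thick, floor 5 mm thick. Origin: centre of the underside; x to the back, z up. Three clear dishes, 90 mm wide, 16 mm tall, stand fast in its back row at x 83 mm, y -115, 0, 115 mm (from x 38 mm back); the strip in front of them, x -133..38 mm, is clear for the carriers
- carrier1: dish carrier: aluminium plate 6 mm thick, 120 mm long in its x, with a lidded clear dish 62 mm wide, top 22 mm up. Origin: centre of the underside, z up. Body x -36..42 mm, 68 mm wide; rear tongue x 42..60, 44 wide, 4 thick; front nose x -60..-36, 36 wide, carrying the handle. About 0.2 kg, centred near the dish. Four alike; 3 or 4 are present, in any of the shaker's places
- handle1 (a point): grasp point of carrier1's handle: upright grey fin at x -43 mm of the carrier, 26 mm long in the carrier's x, 12 mm thick in y, rising from 6 to 66 mm above the underside; this point is 48 mm up; grasp the two sides, closing along the carrier's y; same axes as the carrier
- carrier2: dish carrier: aluminium plate 6 mm thick, 120 mm long in its x, with a lidded clear dish 62 mm wide, top 22 mm up. Origin: centre of the underside, z up. Body x -36..42 mm, 68 mm wide; rear tongue x 42..60, 44 wide, 4 thick; front nose x -60..-36, 36 wide, carrying the handle. About 0.2 kg, centred near the dish. Four alike; 3 or 4 are present, in any of the shaker's places
- handle2 (a point): grasp point of carrier2's handle: upright grey fin at x -43 mm of the carrier, 26 mm long in the carrier's x, 12 mm thick in y, rising from 6 to 66 mm above the underside; this point is 48 mm up; grasp the two sides, closing along the carrier's y; same axes as the carrier
- carrier3: dish carrier: aluminium plate 6 mm thick, 120 mm long in its x, with a lidded clear dish 62 mm wide, top 22 mm up. Origin: centre of the underside, z up. Body x -36..42 mm, 68 mm wide; rear tongue x 42..60, 44 wide, 4 thick; front nose x -60..-36, 36 wide, carrying the handle. About 0.2 kg, centred near the dish. Four alike; 3 or 4 are present, in any of the shaker's places
- handle3 (a point): grasp point of carrier3's handle: upright grey fin at x -43 mm of the carrier, 26 mm long in the carrier's x, 12 mm thick in y, rising from 6 to 66 mm above the underside; this point is 48 mm up; grasp the two sides, closing along the carrier's y; same axes as the carrier
- carrier4: dish carrier: aluminium plate 6 mm thick, 120 mm long in its x, with a lidded clear dish 62 mm wide, top 22 mm up. Origin: centre of the underside, z up. Body x -36..42 mm, 68 mm wide; rear tongue x 42..60, 44 wide, 4 thick; front nose x -60..-36, 36 wide, carrying the handle. About 0.2 kg, centred near the dish. Four alike; 3 or 4 are present, in any of the shaker's places
- handle4 (a point): grasp point of carrier4's handle: upright grey fin at x -43 mm of the carrier, 26 mm long in the carrier's x, 12 mm thick in y, rising from 6 to 66 mm above the underside; this point is 48 mm up; grasp the two sides, closing along the carrier's y; same axes as the carrier
- wash_bottle: bystander, loose, to be left alone: white squeeze bottle, 72 mm wide, 215 mm tall with a bent spout; origin at the centre of its underside
Mind the look-alikes: they are no part of the job. What is shaped like the carrier4 but green is not meant.

How it is judged:
By the outcome, as a careful person would: the job done as asked, in the order asked, and still so for the second after the job is handed in, with the robot touching nothing.
Of carrier1, carrier2, carrier3, carrier4 only 3 to 4 are there at a start; the rules pass over those that are not, and their reading is None.
At some moment in a run one of carrier1, carrier2, carrier3, carrier4 may be knocked a few centimetres aside while the robot is not near it.
It also fails if it takes over 210 s, if anything falls off the work surface, if the arm or the gripper's body presses on something with over 40 N, if the wrist force passes 120 N, or if a joint passes its speed limit or range.

## Working session

There is one attempt and no reset: what is moved stays moved. The work goes in short steps, Python scripts to look and compute and a tool call to move; the robot and the scene stay as the last step left them, time stands still between calls to the robot, and variables do not carry over. Pictures are saved under pics/ and viewed, at most 14 in all, crops included, and the job is handed in when it is done.

Besides the shell and the picture viewer there is one more tool, called in YAML: its name, and indented under it one key for each argument. apply_moves: Moves the arm, as the interface text tells. Its arguments: {"type":"object","properties":{"rows":{"type":"array","items":{"type":"array","items":{"type":"number"}}},"claw":{"type":"number"},"newtons":{"type":"number"}},"required":["rows"]}

```bash
mkdir -p pics
cat > h.py <<'E'
import numpy as np, cv2
from scipy.spatial.transform import Rotation as R
from bench import r
def att(p):
    a=np.array(p["attitude"],float)
    return a if a.shape==(3,3) else R.from_rotvec(a).as_matrix()
def ray(p,px):
    u=cv2.undistortPoints(np.array([[px]],float),np.array(p["intrinsics"],float),np.array(p["dist"],float))[0,0]
    d=att(p)@np.array([u[0],-u[1],-1.]); return np.array(p["eye"],float),d
def atz(p,px,z):
    e,d=ray(p,px); return e+d*(z-e[2])/d[2]
def proj(p,X):
    c=(np.atleast_2d(X)-np.array(p["eye"]))@att(p); c=c*[1,-1,-1]
    return cv2.projectPoints(c,np.zeros(3),np.zeros(3),np.array(p["intrinsics"],float),np.array(p["dist"],float))[0][:,0]
def save(p,n): cv2.imwrite(f"pics/{n}.png",p["pixels"][:,:,::-1])
E
cat > a.py <<'E'
from h import *
o=r.get_obs(); print({k:np.round(v,3).tolist() for k,v in o.items()})
for n in ["top","side"]:
    p=r.grab_frame(n); save(p,n+"0"); print(n,np.round(p["eye"],3),np.shape(p["attitude"]),np.round(p["attitude"],3).tolist(),np.round(p["intrinsics"],1).tolist())
    for t,z in [("shaker",0),("lip",.089),("keeper",.085),("lock_knob",.085),("tray",0),("carrier1",.075),("handle1",.123),("wash_bottle",0)]:
        for d in r.landmark_of(p,t):
            print(t,round(d["conf"],2),np.round(d["point"],1),np.round(atz(p,d["point"],z),4))
E
python3 a.py
```

```text
{'clock': 0.0, 'joints': [1.032, 0.478, 0.022, 1.556, -0.012, 1.109, -0.083], 'qvel': [-0.002, -0.0, -0.001, 0.0, 0.002, -0.001, -0.0], 'tau': [-0.001, -59.645, 1.607, -28.12, 0.012, 0.009, -0.0], 'tcp_pos': [0.282, -0.613, 0.21], 'orientation': [-3.067, -0.671, 0.001], 'contact_force': [0.226, 0.407, -0.143], 'moment': [0.053, 0.031, 0.014], 'gripper_force': 0.0, 'grip_width': 0.086}
top [0.424 0.166 1.523] (3,) [0.069, -0.066, -1.594] [[444.3, 0.0, 259.7], [0.0, 444.3, 204.0], [0.0, 0.0, 1.0]]
shaker 0.65 [235.8 203.4] [0.5587 0.2501 0.    ]
lip 0.71 [241.3 218.1] [0.5027 0.2283 0.089 ]
keeper 0.83 [229.6 191.9] [0.5893 0.2648 0.085 ]
lock_knob 0.62 [306.4 194.7] [0.574  0.0152 0.085 ]
tray 0.66 [375.1 198.5] [ 0.564  -0.2287  0.    ]
tray 0.18 [311.1 143.9] [ 0.76   -0.0157  0.    ]
carrier1 0.95 [200.2 215.8] [0.5143 0.3628 0.075 ]
carrier1 0.91 [228.6 279.6] [0.3063 0.2738 0.075 ]
carrier1 0.88 [222.  209.1] [0.5345 0.2914 0.075 ]
carrier1 0.87 [244.4 196.8] [0.5731 0.2173 0.075 ]
carrier1 0.79 [175.3 282.6] [0.301  0.4453 0.075 ]
carrier1 0.78 [144.9 202.4] [0.5625 0.5427 0.075
[... 1044 characters left out ...]
 [163.2 318.3] [0.5306 0.6191 0.075 ]
carrier1 0.8 [306.5 262.3] [0.2844 0.321  0.075 ]
carrier1 0.72 [225.9 205.2] [0.5752 0.2102 0.075 ]
carrier1 0.71 [224.2 222.6] [0.5463 0.2774 0.075 ]
carrier1 0.26 [206.1 166.2] [0.7204 0.0683 0.075 ]
handle1 0.95 [165.7 318.2] [0.502  0.6413 0.123 ]
handle1 0.83 [243.2 177. ] [0.559  0.1232 0.123 ]
handle1 0.78 [240.5 214.6] [0.4953 0.274  0.123 ]
handle1 0.71 [263.7 313. ] [0.3104 0.5393 0.123 ]
handle1 0.68 [316.1 248.4] [0.2667 0.308  0.123 ]
handle1 0.67 [239.5 195.8] [0.5318 0.2048 0.123 ]
handle1 0.66 [238.5 235.1] [0.4664 0.3461 0.123 ]
wash_bottle 0.8 [204.7 164.5] [ 0.7822 -0.0219  0.    ]
wash_bottle 0.39 [248.5 211. ] [0.5387 0.1334 0.    ]
```

View pics/top0.png

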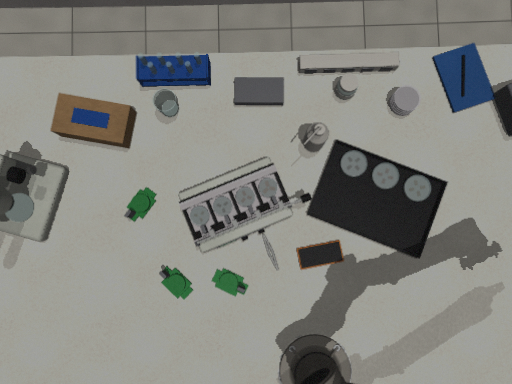

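View pics/side0.png

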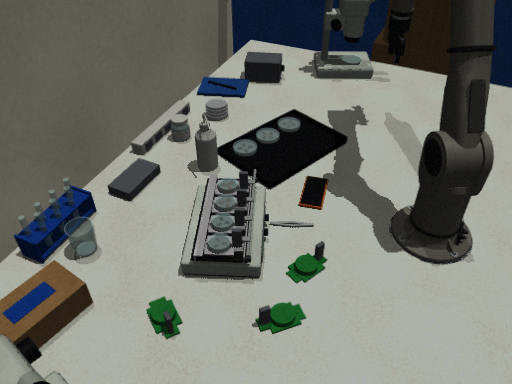

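Top view: the four real carriers sit in the shaker, with dishes from (200,215) to (267,187). The knob is at about (306,197). The tray is at right, centred near (376,198), and the three green look-alikes are off the shaker. I'll fit the shaker and tray poses from both views.

```bash
cat > b.py <<'E'
from h import *
from scipy.optimize import least_squares
P={n:r.grab_frame(n) for n in ["top","side"]}
def S(q,X):
    c,s=np.cos(q[2]),np.sin(q[2]); X=np.array(X,float)
    return np.array([q[0]+c*X[0]-s*X[1],q[1]+s*X[0]+c*X[1],X[2]])
q0=[.553,.247,.345]
pts=[("lip",[-64,0,89]),("keeper",[44,0,85])]+[("carrier1",[0,y,75]) for y in(-120,-40,40,120)]+[("handle1",[-43,y,123]) for y in(-120,-40,40,120)]
obs=[]
for n,p in P.items():
    D={}
    for t,X in pts:
        X=np.array(X)/1e3
        if t not in D: D[t]=[d["point"] for d in r.landmark_of(p,t)]
        e=proj(p,S(q0,X))[0]
        if len(D[t])==0: continue
        d=np.array(D[t]); k=np.argmin(np.linalg.norm(d-e,axis=1))
        if np.linalg.norm(d[k]-e)<11: obs.append((n,t,X,d[k]))
f=lambda q:np.concatenate([proj(P[n],S(q,X))[0]-d for n,t,X,d in obs])
s=least_squares(f,q0,loss="soft_l1"); print("shaker",s.x.round(4))
for o,e in zip(obs,f(s.x).reshape(-1,2)): print(o[0],o[1],o[2],e.round(1))
c,sn=np.cos(s.x[2]),np.sin(s.x[2])
for n,p in P.items():
    for d in r.landmark_of(p,"lock_knob")[:1]:
        w=atz(p,d["point"],.085)[:2]-s.x[:2]; print("knob in shaker",n,d["conf"],(np.array([c*w[0]+sn*w[1],-sn*w[0]+c*w[1]])).round(4))
    o=r.outline_of(p,"tray")[0]; m=o["pixels"].astype(np.uint8)
    ct=max(cv2.findContours(m,0,2)[0],key=cv2.contourArea)
    a=cv2.approxPolyDP(cv2.convexHull(ct),8,True)[:,0]
    W=np.array([atz(p,x,.026)[:2] for x in a.astype(float)]); print(n,"tray",o["conf"],a.tolist(),W.round(3).tolist())
    Wh=np.array([atz(p,x[0],.026)[:2] for x in cv2.convexHull(ct).astype(float)]).astype(np.float32)*1000
    print(cv2.minAreaRect(Wh))
E
python3 b.py
```

```text
shaker [0.5563 0.2516 0.3909]
top lip [-0.064  0.     0.089] [4.2 2.6]
top keeper [0.044 0.    0.085] [ 0.9 -2.6]
top carrier1 [ 0.    -0.04   0.075] [ 0.8 -3.3]
top carrier1 [0.    0.04  0.075] [-0.8  1.8]
top carrier1 [0.    0.12  0.075] [ 0.7 -0.4]
top handle1 [-0.043 -0.12   0.123] [-0.5 -2.6]
top handle1 [-0.043 -0.04   0.123] [-0.5 -1.1]
top handle1 [-0.043  0.04   0.123] [0.8 1.3]
top handle1 [-0.043  0.12   0.123] [-0.  -1.1]
side lip [-0.064  0.     0.089] [-1.3 -1.3]
side keeper [0.044 0.    0.085] [4.3 1.3]
side carrier1 [ 0.    -0.12   0.075] [0.2 2.1]
side carrier1 [ 0.    -0.04   0.075] [-1.3  0.9]
side carrier1 [0.    0.04  0.075] [-2.4  2.6]
side carrier1 [0.    0.12  0.075] [0.1 0.1]
side handle1 [-0.043 -0.12   0.123] [ 1.9 -0.5]
side handle1 [-0.043 -0.04   0.123] [2.3 1.5]
side handle1 [-0.043  0.04   0.123] [0.9 0.6]
side handle1 [-0.043  0.12   0.123] [-0.3  0. ]
knob in shaker top 0.66 [-0.0727 -0.2254]
top tray 0.71 [[336, 139], [446, 182], [419, 258], [307, 214]] [[0.769, -0.098], [0.612, -0.462], [0.359, -0.358], [0.515, 0.009]]
((563.6881713867188, -227.19100952148438), (405.0367126464844, 285.7364807128906), 67.17772674560547)
knob in shaker side 0.87 [-0.069 -0.202]
side tray 0.69 [[346, 136], [272, 187], [218, 152], [292, 109]] [[0.367, -0.361], [0.505, 0.024], [0.756, -0.076], [0.621, -0.462]]
((561.79052734375, -217.9837646484375), (425.6599426269531, 304.03253173828125), 68.28304290771484)
```

```bash
cat > plan.py <<'E'
from h import *
SH=np.array([.5563,.2516,.391]); TR=np.array([.563,-.226,-.395])
def fr(q,X):
    c,s=np.cos(q[2]),np.sin(q[2]); return np.array([q[0]+c*X[0]-s*X[1],q[1]+s*X[0]+c*X[1],X[2]])
def down(a):  # tool x at angle a, pointing down
    x=np.array([np.cos(a),np.sin(a),0]);z=np.array([0,0,-1.]); return R.from_matrix(np.c_[x,np.cross(z,x),z])
def cur():
    o=r.get_obs(); return np.array(o["tcp_pos"]),R.from_rotvec(o["orientation"])
def plan(way,start=None):
    """way: list of (pos,Rot,nrows); prints calls of rows"""
    p,q=start or cur()
    for P,Q,n in way:
        n=n or int(max(np.ceil(np.linalg.norm(P-p)/.0585),np.ceil(np.degrees((q.inv()*Q).magnitude())/10.2),1))
        rv=(q.inv()*Q).as_rotvec(); k=0
        while k<n:
            m=min(5,n-k); b=p+(P-p)*k/n; B=q*R.from_rotvec(rv*k/n); rows=[]
            for j in range(1,m+1):
                d=B.inv().apply((P-p)*j/n); t=rv*j/n
                rows.append(np.r_[d/.25,t/(np.pi/2)].round(3).tolist())
            print(rows); k+=m
        print("--"); p,q=P,Q
E
cat > c.py <<'E'
from plan import *
plan([(fr(SH,[-.071,-.205,.25]),down(SH[2]+np.pi/2),None)])
E
python3 c.py
```

```text
[[0.164, -0.144, -0.012, 0.0, -0.0, -0.075], [0.327, -0.289, -0.024, 0.0, -0.0, -0.15], [0.491, -0.433, -0.036, 0.0, -0.0, -0.225], [0.654, -0.578, -0.048, 0.0, -0.0, -0.3], [0.818, -0.722, -0.06, 0.0, -0.0, -0.375]]
[[0.216, -0.029, -0.012, 0.0, -0.0, -0.075], [0.432, -0.059, -0.024, 0.0, -0.0, -0.15], [0.648, -0.088, -0.036, 0.0, -0.0, -0.225], [0.865, -0.117, -0.048, 0.0, -0.0, -0.3], [1.081, -0.146, -0.06, 0.0, -0.0, -0.375]]
[[0.196, 0.096, -0.012, 0.0, -0.0, -0.075], [0.392, 0.191, -0.024, 0.0, -0.0, -0.15], [0.588, 0.287, -0.036, 0.0, -0.0, -0.225]]
--
```

apply_moves:
  rows:
    - [0.164, -0.144, -0.012, 0, 0, -0.075]
    - [0.327, -0.289, -0.024, 0, 0, -0.15]
    - [0.491, -0.433, -0.036, 0, 0, -0.225]
    - [0.654, -0.578, -0.048, 0, 0, -0.3]
    - [0.818, -0.722, -0.06, 0, 0, -0.375]
  claw: 0.6

```text
clock: 2.22
tcp_pos: [0.3929, -0.3623, 0.2261]
orientation: [2.738, 1.538, 0.0]
contact_force: [0.5, -0.6, 1.0]
grip_width: 0.0513
gripper_force: 0.0
```

apply_moves:
  rows:
    - [0.216, -0.029, -0.012, 0, 0, -0.075]
    - [0.432, -0.059, -0.024, 0, 0, -0.15]
    - [0.648, -0.088, -0.036, 0, 0, -0.225]
    - [0.865, -0.117, -0.048, 0, 0, -0.3]

```text
clock: 2.72
tcp_pos: [0.4812, -0.1629, 0.2382]
orientation: [2.304, 2.135, 0.0]
contact_force: [-0.0, -0.7, -0.5]
grip_width: 0.0514
gripper_force: 0.0
```

```bash
sed -i 's/min(5,n-k)/min(4 if np.linalg.norm(P-p)\/n>.048 else 5,n-k)/' plan.py; python3 c.py
```

```text
[[0.204, 0.072, -0.012, 0.0, 0.0, -0.074], [0.408, 0.145, -0.024, 0.0, 0.0, -0.149], [0.612, 0.217, -0.036, 0.0, 0.0, -0.223], [0.816, 0.289, -0.047, 0.0, 0.0, -0.297]]
--
```

apply_moves:
  rows:
    - [0.204, 0.072, -0.012, 0, 0, -0.074]
    - [0.408, 0.145, -0.024, 0, 0, -0.149]
    - [0.612, 0.217, -0.036, 0, 0, -0.223]
    - [0.8, 0.283, -0.047, 0, 0, -0.29]
    - [0.8, 0.283, -0.047, 0, 0, -0.29]

```text
clock: 3.35
tcp_pos: [0.568, 0.0345, 0.2499]
orientation: [-1.757, -2.604, -0.005]
contact_force: [-0.4, -0.2, -0.3]
grip_width: 0.0509
gripper_force: 0.0
```

```bash
cat > d.py <<'E'
from plan import *
print(cur()[0],cur()[1].as_rotvec())
p=r.grab_frame("wrist"); save(p,"w1"); print(p["eye"])
for t,z in [("lock_knob",.085),("handle1",.123),("carrier1",.075),("lip",.089),("keeper",.085)]:
    for d in r.landmark_of(p,t): 
        w=atz(p,d["point"],z); print(t,round(d["conf"],2),np.round(d["point"]),w.round(4), (R.from_euler('z',-SH[2]).apply(w-np.r_[SH[:2],0])).round(4))
o=r.outline_of(p,"lock_knob")
if o: print(o[0]["conf"],o[0]["rect"])
E
python3 d.py
```

```text
[0.5679609  0.03452238 0.24994794] [-1.75703833 -2.6037178  -0.00492926]
[0.54243756 0.09958059 0.41328834]
lock_knob 0.75 [241. 183.] [0.5656 0.0105 0.085 ] [-0.0832 -0.2264  0.085 ]
handle1 0.65 [275.  88.] [0.5588 0.1216 0.123 ] [-0.0472 -0.1211  0.123 ]
carrier1 0.92 [314.  11.] [0.569  0.2128 0.075 ] [-0.0031 -0.0407  0.075 ]
carrier1 0.81 [312.  94.] [0.6028 0.1343 0.075 ] [-0.0017 -0.1262  0.075 ]
carrier1 0.22 [242. 180.] [0.5671 0.0117 0.075 ] [-0.0815 -0.2259  0.075 ]
lip 0.27 [357. 232.] [0.7225 0.007  0.089 ] [ 0.0604 -0.2895  0.089 ]
keeper 0.36 [356. 232.] [0.7234 0.0051 0.085 ] [ 0.0605 -0.2916  0.085 ]
0.63 [233.9, 2.1, 33.5, 190.4]
```

View pics/w1.png

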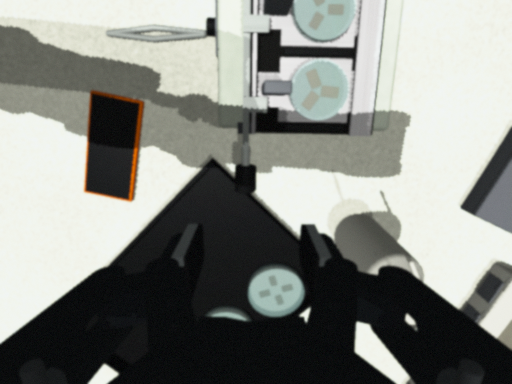

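Wrist view: the knob is the black block at about cols 236–256, rows 166–191, at the end of the bar at col 245. The first real carrier's handle is at (275,88).

```bash
cat > e.py <<'E'
from plan import *
p=r.grab_frame("wrist"); S=lambda w:(R.from_euler('z',-SH[2]).apply(w-np.r_[SH[:2],0])).round(4)
for px,z in [((246,179),.085),((246,166),.085),((246,191),.085),((236,180),.085),((256,180),.085),((245,130),.087),((320,89),.097),((325,10),.097),((277,88),.141),((262,88),.141),((291,88),.141),((350,132),.085)]:
    w=atz(p,px,z); print(px,z,w.round(4),S(w))
k=p["pixels"][155:200,225:270].sum(2)//3; print(k[::3,::3])
E
python3 e.py
```

```text
(246, 179) 0.085 [0.5682 0.0103 0.085 ] [-0.081  -0.2276  0.085 ]
(246, 166) 0.085 [0.5626 0.0249 0.085 ] [-0.0806 -0.212   0.085 ]
(246, 191) 0.085 [ 0.5735 -0.0035  0.085 ] [-0.0813 -0.2424  0.085 ]
(236, 180) 0.085 [0.5577 0.0048 0.085 ] [-0.0928 -0.2286  0.085 ]
(256, 180) 0.085 [0.5796 0.0135 0.085 ] [-0.0692 -0.2291  0.085 ]
(245, 130) 0.087 [0.5466 0.0632 0.087 ] [-0.0808 -0.1704  0.087 ]
(320, 89) 0.097 [0.6042 0.1327 0.097 ] [-0.001  -0.1282  0.097 ]
(325, 10) 0.097 [0.5775 0.203  0.097 ] [ 0.0011 -0.053   0.097 ]
(277, 88) 0.141 [0.5592 0.1137 0.141 ] [-0.0499 -0.1286  0.141 ]
(262, 88) 0.141 [0.5466 0.1088 0.141 ] [-0.0634 -0.1283  0.141 ]
(291, 88) 0.141 [0.5709 0.1184 0.141 ] [-0.0373 -0.1287  0.141 ]
(350, 132) 0.085 [0.6579 0.1046 0.085 ] [ 0.0379 -0.1746  0.085 ]
[[132 140 142 124  93  99  95  90 104 100 136 136 143 142 145]
 [135 138 145 133  98  84  72  87 105  88 110 129 144 141 142]
 [111 150 203 222 173  25   9  25  44  21   9  46 135 142 140]
 [ 28 105 168 237 208  13   8  14  17   9   8  26 126 143 144]
 [ 17  23 102 176 177  12   8  12  12  15   4  30 153 155 151]
 [ 33  17  20  92 107  11  10  12  16  12  13  45 229 236 237]
 [ 37  35  23  23  49  12  10  14  16  13   8  63 234 241 241]
 [ 32  33  35  24  10   8   9  12  16  14   7  64 234 241 242]
 [ 34  33  36  35  24  10   9  10  14  13  10  64 236 242 241]
 [ 31  36  34  35  31  16  14   7  12  11  11  66 235 241 242]
 [ 33  31  30  32  32  18  25  25  22  19  17 121 239 241 242]
 [ 33  33  30  32  33  31  26  25  21  23  95 203 241 241 240]
 [ 31  30  34  31  32  34  32  32  28  14  59 136 212 241 241]
 [ 30  31  32  32  33  32  32  33  32  28   8  54 133 214 241]
 [ 30  30  31  31  33  32  30  32  31  31  25   6  54 126 198]]
```

```bash
cat > c.py <<'E'
from plan import *
D=down(SH[2]+np.pi/2)
plan([(np.array([.568,.0185,.14]),D,3),(np.array([.568,.0185,.066]),D,3)])
E
python3 c.py
```

```text
[[-0.012, -0.003, 0.146, -0.0, 0.0, -0.004], [-0.025, -0.006, 0.292, -0.0, 0.0, -0.007], [-0.037, -0.01, 0.438, -0.0, 0.0, -0.011]]
--
[[0.0, 0.0, 0.099, 0.0, 0.0, 0.0], [0.0, 0.0, 0.197, 0.0, 0.0, 0.0], [0.0, 0.0, 0.296, 0.0, 0.0, 0.0]]
--
```

```bash
python3 -c "
from plan import *
o=r.get_obs();print(cur()[0],o['clock'],o['qvel'],o['orientation'])"; python3 c.py
```

```text
[0.56687031 0.02809332 0.24946843] 3.75 [-0.00342053  0.00089965 -0.00496668 -0.00133089 -0.00194915  0.00176972
 -0.00123874] [ 1.76993616e+00  2.59525003e+00 -7.78412041e-04]
[[-0.012, -0.003, 0.146, -0.0, 0.0, -0.004], [-0.025, -0.006, 0.292, -0.0, 0.0, -0.007], [-0.037, -0.01, 0.438, -0.0, 0.0, -0.011]]
--
[[0.0, 0.0, 0.099, 0.0, 0.0, 0.0], [0.0, 0.0, 0.197, 0.0, 0.0, 0.0], [0.0, 0.0, 0.296, 0.0, 0.0, 0.0]]
--
```

apply_moves:
  rows:
    - [-0.012, -0.003, 0.146, 0, 0, -0.004]
    - [-0.025, -0.006, 0.292, 0, 0, -0.007]
    - [-0.037, -0.01, 0.438, 0, 0, -0.011]
    - [-0.037, -0.01, 0.438, 0, 0, -0.011]

```text
clock: 4.25
tcp_pos: [0.5659, 0.0186, 0.1376]
orientation: [-1.744, -2.608, 0.006]
contact_force: [-1.0, 0.4, 1.2]
grip_width: 0.0513
gripper_force: 0.0
```

```bash
cat > v.py <<'E'
import sys
from plan import *
p=r.grab_frame(sys.argv[1]); save(p,sys.argv[2]); o=r.get_obs(); print(o["clock"],o["tcp_pos"].round(4),o["orientation"].round(4),o["contact_force"].round(1),o["grip_width"])
E
python3 v.py wrist w2
```

```text
4.3 [0.5675 0.0194 0.1397] [-1.7452e+00 -2.6104e+00  1.8000e-03] [ 0.4 -0.7  0.4] 0.05129172472303575
```

View pics/w2.png

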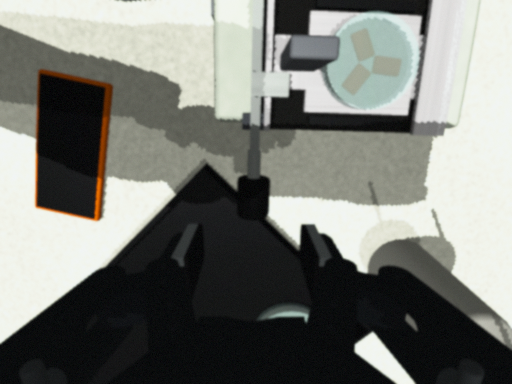

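The knob sits at (253,197), laterally centred between the fingers at about col 252.

```bash
cat > e.py <<'E'
from plan import *
p=r.grab_frame("wrist"); S=lambda w:(R.from_euler('z',-SH[2]).apply(w-np.r_[SH[:2],0])).round(4)
for px,z in [((253,197),.088),((253,177),.088),((253,218),.088),((372,60),.097),((327,47),.141),((340,47),.141),((290,36),.09),((306,113),.081),((414,113),.081)]:
    w=atz(p,px,z); print(px,z,w.round(4),S(w))
E
python3 e.py; python3 c.py
```

```text
(253, 197) 0.088 [0.5703 0.0189 0.088 ] [-0.0758 -0.2204  0.088 ]
(253, 177) 0.088 [0.564  0.0339 0.088 ] [-0.0758 -0.2042  0.088 ]
(253, 218) 0.088 [0.5771 0.0025 0.088 ] [-0.0757 -0.2382  0.088 ]
(372, 60) 0.097 [0.6057 0.1416 0.097 ] [ 0.0038 -0.1206  0.097 ]
(327, 47) 0.141 [0.5673 0.1257 0.141 ] [-0.0378 -0.1206  0.141 ]
(340, 47) 0.141 [0.5736 0.1284 0.141 ] [-0.031  -0.1205  0.141 ]
(290, 36) 0.09 [0.5491 0.1351 0.09  ] [-0.0511 -0.105   0.09  ]
(306, 113) 0.081 [0.5825 0.0933 0.081 ] [-0.0361 -0.1563  0.081 ]
(414, 113) 0.081 [0.6585 0.1256 0.081 ] [ 0.0465 -0.1554  0.081 ]
[[-0.001, -0.001, 0.001, 0.0, 0.0, 0.0], [-0.003, -0.003, 0.003, 0.0, 0.0, 0.001], [-0.004, -0.004, 0.004, 0.001, 0.0, 0.001]]
--
[[0.0, 0.0, 0.099, 0.0, 0.0, 0.0], [0.0, 0.0, 0.197, 0.0, 0.0, 0.0], [0.0, 0.0, 0.296, 0.0, 0.0, 0.0]]
--
```

apply_moves:
  rows:
    - [0, 0.008, 0.099, 0, 0, 0]
    - [0, 0.008, 0.197, 0, 0, 0]
    - [0, 0.008, 0.296, 0, 0, 0]

```text
clock: 4.72
tcp_pos: [0.572, 0.0208, 0.0677]
orientation: [1.744, 2.609, 0.004]
contact_force: [-0.1, -0.6, -0.2]
grip_width: 0.0514
gripper_force: 0.0
```

apply_moves:
  rows:
    - [0, 0, 0, 0, 0, 0]
    - [0, 0, 0, 0, 0, 0]
    - [0, 0, 0, 0, 0, 0]
    - [0, 0, 0, 0, 0, 0]
    - [0, 0, 0, 0, 0, 0]
  claw: 0
  newtons: 50

```text
clock: 5.35
tcp_pos: [0.5669, 0.0192, 0.0672]
orientation: [-1.745, -2.609, 0.009]
contact_force: [-9.1, -1.6, 4.0]
grip_width: 0.0219
gripper_force: 48.2
```

apply_moves:
  rows:
    - [-0.03, 0, 0, 0, 0, 0]
    - [-0.06, 0, 0, 0, 0, 0]
    - [-0.09, 0, 0, 0, 0, 0]
    - [-0.12, 0, 0, 0, 0, 0]
    - [-0.128, 0, 0, 0, 0, 0]

```text
clock: 5.98
tcp_pos: [0.5777, -0.0088, 0.0671]
orientation: [-1.742, -2.606, 0.009]
contact_force: [-15.9, 2.6, 8.4]
grip_width: 0.0215
gripper_force: 49.4
```

apply_moves:
  rows:
    - [0, 0, 0, 0, 0, 0]
    - [0, 0, 0, 0, 0, 0]

```text
clock: 6.22
tcp_pos: [0.5777, -0.0088, 0.0672]
orientation: [-1.742, -2.607, 0.009]
contact_force: [-14.5, 0.6, 8.8]
grip_width: 0.0222
gripper_force: 49.2
```

```bash
python3 v.py wrist w3
```

```text
6.275 [ 0.5777 -0.0088  0.0671] [-1.742  -2.607   0.0093] [-14.    1.    7.7] 0.022169018894686532
```

View pics/w3.png

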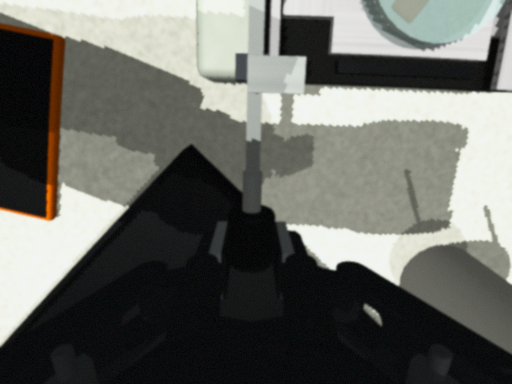

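Knob travelled 30 mm and the bar is out. Release and rise.

apply_moves:
  rows:
    - [0, 0, 0, 0, 0, 0]
    - [0, 0, 0, 0, 0, 0]
    - [0, 0, 0, 0, 0, 0]
  claw: 0.7

```text
clock: 6.65
tcp_pos: [0.5835, -0.009, 0.0671]
orientation: [1.744, 2.611, 0.002]
contact_force: [-0.5, 0.3, 0.0]
grip_width: 0.0597
gripper_force: 0.0
```

apply_moves:
  rows:
    - [0, 0, -0.2, 0, 0, 0]
    - [0, 0, -0.4, 0, 0, 0]
    - [0, 0, -0.6, 0, 0, 0]
    - [0, 0, -0.6, 0, 0, 0]
  claw: 0.4

```text
clock: 7.15
tcp_pos: [0.5854, -0.0084, 0.2209]
orientation: [1.741, 2.606, 0.008]
contact_force: [0.0, -0.2, -0.2]
grip_width: 0.0341
gripper_force: 0.0
```

```bash
cat > c.py <<'E'
from plan import *
print(r.get_obs()["joints"].round(2),cur()[0])
D=down(SH[2]+np.pi)
plan([(fr(SH,[-.075,-.12,.20]),D,None)])
E
python3 c.py
```

```text
[ 0.35  0.37 -0.56  1.74  0.22  1.08  0.11] [ 0.58544654 -0.00837091  0.22093276]
[[0.058, -0.001, 0.009, 0.0, 0.001, -0.111], [0.117, -0.002, 0.018, 0.001, 0.001, -0.222], [0.175, -0.004, 0.027, 0.001, 0.002, -0.333], [0.234, -0.005, 0.036, 0.001, 0.003, -0.444], [0.292, -0.006, 0.045, 0.001, 0.003, -0.555]]
[[0.039, 0.044, 0.009, 0.0, 0.001, -0.111], [0.077, 0.088, 0.019, 0.001, 0.001, -0.222], [0.116, 0.132, 0.028, 0.001, 0.002, -0.333], [0.154, 0.176, 0.037, 0.001, 0.003, -0.444]]
--
```

apply_moves:
  rows:
    - [0.058, 0, 0.009, 0, 0, -0.111]
    - [0.117, 0, 0.018, 0, 0, -0.222]
    - [0.175, -0.004, 0.027, 0, 0, -0.333]
    - [0.234, -0.005, 0.036, 0, 0, -0.444]
    - [0.292, -0.006, 0.045, 0, 0, -0.555]

```text
clock: 7.78
tcp_pos: [0.5524, 0.0582, 0.2039]
orientation: [-0.47, -3.105, 0.0]
contact_force: [0.4, -0.4, 0.7]
grip_width: 0.0343
gripper_force: 0.0
```

apply_moves:
  rows:
    - [0.039, 0.044, 0.009, 0, 0, -0.111]
    - [0.077, 0.088, 0.019, 0, 0, -0.222]
    - [0.116, 0.132, 0.028, 0, 0, -0.333]
    - [0.154, 0.176, 0.037, 0, 0, -0.444]
    - [0.154, 0.176, 0.037, 0, 0, -0.444]

```text
clock: 8.4
tcp_pos: [0.5287, 0.1123, 0.1948]
orientation: [0.612, -3.08, -0.002]
contact_force: [0.5, -0.7, -0.4]
grip_width: 0.0339
gripper_force: 0.0
```

apply_moves:
  rows:
    - [0, 0, 0, 0, 0, 0]
    - [0, 0, 0, 0, 0, 0]

```text
clock: 8.65
tcp_pos: [0.5298, 0.1107, 0.1954]
orientation: [0.606, -3.082, 0.001]
contact_force: [-0.6, -0.4, -0.6]
grip_width: 0.0342
gripper_force: 0.0
```

```bash
python3 v.py wrist w4; python3 -c "
from h import *
print(r.get_obs()['joints'].round(2))"
```

```text
8.7 [0.5298 0.1108 0.1954] [-6.0720e-01  3.0823e+00 -5.0000e-04] [-0.3 -0.1 -0. ] 0.0342950315339222
[ 0.41  0.42 -0.92  1.85  0.38  1.06  1.3 ]
```

View pics/w4.png

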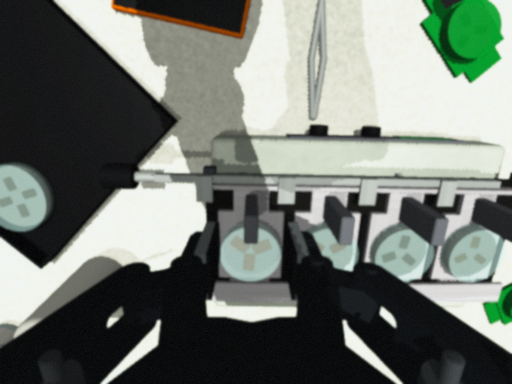

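The lock teeth lie between the places. Handle 1 is at (251,220), between the fingers, and its dish is at (250,252).

```bash
cat > m.py <<'E'
from plan import *
def look(n="wrist"):
    p=r.grab_frame(n)
    for t,z in [("handle1",.123),("carrier1",.075)]:
        for d in r.landmark_of(p,t):
            w=atz(p,d["point"],z); print(t,round(d["conf"],2),np.round(d["point"]), (R.from_euler('z',-SH[2]).apply(w-np.r_[SH[:2],0]))[:2].round(4))
    return p
if __name__=="__main__":
    p=look(); S=lambda w:(R.from_euler('z',-SH[2]).apply(w-np.r_[SH[:2],0]))[:2].round(4)
    for px,z in [((250,252),.097),((402,251),.097),((472,251),.097),((250,210),.141),((425,228),.141),((251,245),.141),((220,285),.085),((500,290),.085)]: print(px,S(atz(p,px,z)))
E
python3 m.py
```

```text
handle1 0.9 [339. 220.] [-0.0475 -0.0422]
handle1 0.64 [251. 221.] [-0.0463 -0.1205]
handle1 0.61 [509. 225.] [-0.0411  0.1187]
handle1 0.58 [430. 223.] [-0.0436  0.0415]
carrier1 0.87 [319. 244.] [ 0.0009 -0.0459]
carrier1 0.76 [465. 244.] [0.0029 0.1194]
carrier1 0.72 [459.  30.] [-0.2139  0.0714]
carrier1 0.68 [394. 242.] [-0.0004  0.0374]
carrier1 0.6 [247. 243.] [-0.0006 -0.1249]
(250, 252) [-0.0015 -0.1216]
(402, 251) [-0.0014  0.0348]
(472, 251) [-1.000e-04  1.107e-01]
(250, 210) [-0.0639 -0.1212]
(425, 228) [-0.0473  0.0253]
(251, 245) [-0.0326 -0.1205]
(220, 285) [ 0.0462 -0.155 ]
(500, 290) [0.0584 0.1685]
```

```bash
cat > seq.py <<'E'
from plan import *
def TP(y,th,dx=0,dz=0,off=(0,0)):
    Q=R.from_rotvec([0,0,SH[2]])*R.from_rotvec([0,th,0])
    rel=R.from_rotvec([0,th,0]).apply([-.103,0,.029])
    return fr(SH,np.array([.060+off[0],y+off[1],.075])+rel+[dx,0,dz]), Q*R.from_matrix(np.diag([-1.,1,-1]))
def pick(y,off=(0,0)):
    a=TP(y,0,0,0,off); plan([(*TP(y,0,0,.06,off),None),(*a,3)])
def out(y,off=(0,0)):
    t=.25;f=lambda *a:TP(y,*a,off)
    s=f(0,0,0)
    plan([(*f(t,0,0),5),(*f(t,-.012,0),2),(*f(t,-.026,.0015),3),(*f(t,-.028,.03),3),(*f(0,-.04,.10),4)],s)
def place(y,ty,off=(0,0),tx=-.0475,dh=.0):
    s=TP(y,0,-.04,.10,off); D=down(TR[2]+np.pi)
    plan([(fr(TR,[tx-.043,ty,.21]),D,None),(fr(TR,[tx-.043,ty,.08]),D,3),(fr(TR,[tx-.043,ty,.035+dh]),D,2)],s)
if __name__=="__main__":
    import sys; y=float(sys.argv[1]); ty=float(sys.argv[2])
    pick(y); print("OUT"); out(y); print("PLACE"); place(y,ty)
E
python3 seq.py -.12 -.144
```

```text
[[-0.141, -0.001, 0.126, -0.0, 0.0, -0.0]]
--
[[0.0, 0.0, 0.08, 0.0, 0.0, 0.0], [0.0, 0.0, 0.16, 0.0, 0.0, 0.0], [0.0, 0.0, 0.24, 0.0, 0.0, 0.0]]
--
OUT
[[-0.008, 0.0, -0.02, 0.0, 0.032, 0.0], [-0.017, 0.0, -0.039, 0.0, 0.064, 0.0], [-0.025, 0.0, -0.059, 0.0, 0.095, 0.0], [-0.033, 0.0, -0.079, 0.0, 0.127, 0.0], [-0.042, 0.0, -0.098, 0.0, 0.159, 0.0]]
--
[[0.023, -0.0, 0.006, 0.0, 0.0, 0.0], [0.047, -0.0, 0.012, 0.0, 0.0, 0.0]]
--
[[0.019, 0.0, 0.003, 0.0, 0.0, 0.0], [0.037, 0.0, 0.005, 0.0, 0.0, 0.0], [0.056, 0.0, 0.008, 0.0, 0.0, 0.0]]
--
[[0.012, -0.0, -0.036, 0.0, 0.0, 0.0], [0.024, -0.0, -0.072, 0.0, 0.0, 0.0], [0.036, -0.0, -0.108, 0.0, 0.0, 0.0]]
--
[[0.033, 0.0, -0.038, -0.0, -0.04, 0.0], [0.066, 0.0, -0.077, -0.0, -0.08, 0.0], [0.099, 0.0, -0.115, -0.0, -0.119, 0.0], [0.132, 0.0, -0.154, -0.0, -0.159, 0.0]]
--
PLACE
[[0.129, -0.181, -0.003, 0.0, 0.0, 0.063], [0.259, -0.362, -0.006, 0.0, 0.0, 0.125], [0.388, -0.543, -0.009, 0.0, 0.0, 0.188], [0.517, -0.724, -0.012, 0.0, 0.0, 0.25]]
[[0.05, -0.217, -0.003, 0.0, 0.0, 0.063], [0.1, -0.433, -0.006, 0.0, 0.0, 0.125], [0.151, -0.65, -0.009, 0.0, 0.0, 0.188], [0.201, -0.867, -0.012, 0.0, 0.0, 0.25]]
--
[[0.0, 0.0, 0.173, 0.0, 0.0, 0.0], [0.0, 0.0, 0.347, 0.0, 0.0, 0.0], [0.0, 0.0, 0.52, 0.0, 0.0, 0.0]]
--
[[0.0, 0.0, 0.09, 0.0, 0.0, 0.0], [0.0, 0.0, 0.18, 0.0, 0.0, 0.0]]
--
```

apply_moves:
  rows:
    - [-0.141, -0.001, 0.126, 0, 0, 0]
    - [-0.141, -0.001, 0.126, 0, 0, 0]

```text
clock: 9.1
tcp_pos: [0.5623, 0.1246, 0.1617]
orientation: [0.609, -3.079, -0.002]
contact_force: [-0.4, 0.2, 0.2]
grip_width: 0.034
gripper_force: 0.0
```

apply_moves:
  rows:
    - [0, 0, 0.08, 0, 0, 0]
    - [0, 0, 0.16, 0, 0, 0]
    - [0, 0, 0.24, 0, 0, 0]
    - [0, 0, 0.24, 0, 0, 0]

```text
clock: 9.6
tcp_pos: [0.5606, 0.1239, 0.102]
orientation: [0.611, -3.078, 0.001]
contact_force: [0.1, -0.6, 1.2]
grip_width: 0.034
gripper_force: 0.0
```

apply_moves:
  rows:
    - [0, 0, 0, 0, 0, 0]
    - [0, 0, 0, 0, 0, 0]
    - [0, 0, 0, 0, 0, 0]
    - [0, 0, 0, 0, 0, 0]
  claw: 0
  newtons: 60

```text
clock: 10.1
tcp_pos: [0.5626, 0.1248, 0.1045]
orientation: [-0.611, 3.081, -0.0]
contact_force: [-0.4, 0.1, 2.0]
grip_width: 0.0101
gripper_force: 62.0
```

Fin gripped. Pivot and draw.

apply_moves:
  rows:
    - [-0.008, 0, -0.02, 0, 0.032, 0]
    - [-0.017, 0, -0.039, 0, 0.064, 0]
    - [-0.025, 0, -0.059, 0, 0.095, 0]
    - [-0.033, 0, -0.079, 0, 0.127, 0]
    - [-0.042, 0, -0.098, 0, 0.159, 0]

```text
clock: 10.72
tcp_pos: [0.5718, 0.1285, 0.1284]
orientation: [0.563, -2.839, 0.071]
contact_force: [0.8, 0.3, -2.2]
grip_width: 0.0102
gripper_force: 61.5
```

apply_moves:
  rows:
    - [0.023, 0, 0.006, 0, 0, 0]
    - [0.047, 0, 0.012, 0, 0, 0]
    - [0.066, 0, 0.015, 0, 0, 0]
    - [0.084, 0, 0.017, 0, 0, 0]
    - [0.103, 0, 0.02, 0, 0, 0]

```text
clock: 11.35
tcp_pos: [0.5473, 0.1184, 0.1301]
orientation: [0.563, -2.841, 0.071]
contact_force: [-0.1, 0.5, -1.8]
grip_width: 0.0106
gripper_force: 61.6
```

apply_moves:
  rows:
    - [0.012, 0, -0.036, 0, 0, 0]
    - [0.024, 0, -0.072, 0, 0, 0]
    - [0.036, 0, -0.108, 0, 0, 0]

```text
clock: 11.72
tcp_pos: [0.546, 0.1181, 0.1593]
orientation: [0.563, -2.841, 0.07]
contact_force: [0.3, -0.9, -3.1]
grip_width: 0.0103
gripper_force: 61.5
```

apply_moves:
  rows:
    - [0.033, 0, -0.038, 0, -0.04, 0]
    - [0.066, 0, -0.077, 0, -0.08, 0]
    - [0.099, 0, -0.115, 0, -0.119, 0]
    - [0.132, 0, -0.154, 0, -0.159, 0]
    - [0.132, 0, -0.154, 0, -0.159, 0]

```text
clock: 12.35
tcp_pos: [0.5246, 0.1089, 0.2052]
orientation: [-0.61, 3.08, -0.003]
contact_force: [-0.4, -0.0, -2.3]
grip_width: 0.0103
gripper_force: 61.5
```

```bash
python3 v.py side s5; python3 seq.py -.12 -.144|sed -n '/PLACE/,$p'
cat > tr.py <<'E'
from plan import *
# tray fit refinement via dish landmarks in top picture: dark dishes found by Hough
p=r.grab_frame("top"); g=cv2.cvtColor(p["pixels"],cv2.COLOR_RGB2GRAY)
c=cv2.HoughCircles(g[140:210,330:450],cv2.HOUGH_GRADIENT,1,20,param1=80,param2=14,minRadius=10,maxRadius=17)
for x in (c[0] if c is not None else []):
    w=atz(p,x[:2]+[330,140],.021); print(x, w.round(4),R.from_euler('z',-TR[2]).apply(w-np.r_[TR[:2],0]).round(4))
E
python3 tr.py
```

```text
12.4 [0.525  0.109  0.2046] [-6.1030e-01  3.0812e+00 -2.1000e-03] [-0.1  0.1 -2.5] 0.010462365780999933
PLACE
[[0.129, -0.181, -0.003, 0.0, 0.0, 0.063], [0.259, -0.362, -0.006, 0.0, 0.0, 0.125], [0.388, -0.543, -0.009, 0.0, 0.0, 0.188], [0.517, -0.724, -0.012, 0.0, 0.0, 0.25]]
[[0.05, -0.217, -0.003, 0.0, 0.0, 0.063], [0.1, -0.433, -0.006, 0.0, 0.0, 0.125], [0.151, -0.65, -0.009, 0.0, 0.0, 0.188], [0.201, -0.867, -0.012, 0.0, 0.0, 0.25]]
--
[[0.0, 0.0, 0.173, 0.0, 0.0, 0.0], [0.0, 0.0, 0.347, 0.0, 0.0, 0.0], [0.0, 0.0, 0.52, 0.0, 0.0, 0.0]]
--
[[0.0, 0.0, 0.09, 0.0, 0.0, 0.0], [0.0, 0.0, 0.18, 0.0, 0.0, 0.0]]
--
[87.5 47.5 13.8] [ 0.596  -0.3675  0.021 ] [ 0.0849 -0.1179  0.021 ]
[23.5 22.5 13.7] [ 0.6872 -0.1555  0.021 ] [0.0875 0.1129 0.021 ]
[55.5 35.5 12.7] [ 0.6397 -0.2619  0.021 ] [ 0.0846 -0.0036  0.021 ]
```

View pics/s5.png

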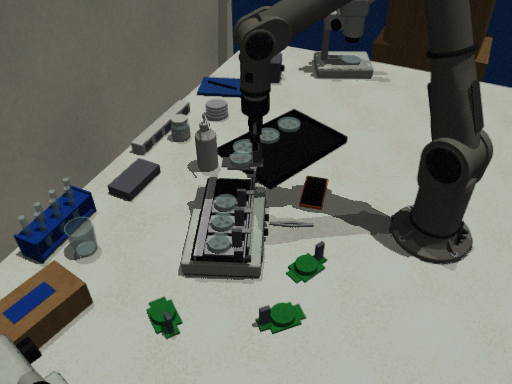

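Carrier 1 is free and level in the gripper, with three left on the shaker. Now to the tray.

apply_moves:
  rows:
    - [0.11, -0.15, -0.003, 0, 0, 0.053]
    - [0.25, -0.35, -0.006, 0, 0, 0.12]
    - [0.388, -0.543, -0.009, 0, 0, 0.188]
    - [0.517, -0.724, -0.012, 0, 0, 0.25]

```text
clock: 12.95
tcp_pos: [0.4744, -0.1091, 0.2066]
orientation: [-0.007, -3.141, -0.001]
contact_force: [1.3, 0.5, -1.7]
grip_width: 0.0103
gripper_force: 61.4
```

apply_moves:
  rows:
    - [0.05, -0.217, -0.003, 0, 0, 0.063]
    - [0.1, -0.433, -0.006, 0, 0, 0.125]
    - [0.151, -0.65, -0.009, 0, 0, 0.188]
    - [0.19, -0.8, -0.012, 0, 0, 0.24]
    - [0.201, -0.867, -0.012, 0, 0, 0.25]

```text
clock: 13.58
tcp_pos: [0.4236, -0.3259, 0.2093]
orientation: [-0.62, -3.079, -0.001]
contact_force: [-1.3, 0.1, -1.8]
grip_width: 0.01
gripper_force: 61.5
```

apply_moves:
  rows:
    - [0, 0, 0, 0, 0, 0]
    - [0, 0, 0.1, 0, 0, 0]
    - [0, 0, 0.25, 0, 0, 0]
    - [0, 0, 0.42, 0, 0, 0]
    - [0, 0, 0.52, 0, 0, 0]

```text
clock: 14.2
tcp_pos: [0.4245, -0.3206, 0.0781]
orientation: [-0.607, -3.081, -0.004]
contact_force: [-0.4, -0.0, -1.7]
grip_width: 0.0102
gripper_force: 61.4
```

```bash
sed -i 's/TR=np.array(.*/TR=np.array([.564,-.2297,-.395])/' plan.py
cat > c.py <<'E'
from plan import *
S=lambda w:R.from_euler('z',-TR[2]).apply(w-np.r_[TR[:2],0]).round(4)
print(S(cur()[0]), r.get_obs()["joints"].round(2))
plan([(fr(TR,[-.0905,-.144,.035]),down(TR[2]+np.pi),2)])
E
python3 c.py; python3 v.py wrist w6
```

```text
[-0.0938 -0.1376  0.0781] [ 0.98  0.48 -0.57  1.98  0.35  0.79  1.39]
[[-0.007, -0.013, 0.086, 0.001, -0.001, 0.002], [-0.013, -0.026, 0.172, 0.001, -0.001, 0.004]]
--
14.25 [ 0.4231 -0.3198  0.0757] [-0.6064 -3.0776 -0.0065] [-0.6  0.1 -4.1] 0.010375587266836328
```

View pics/w6.png

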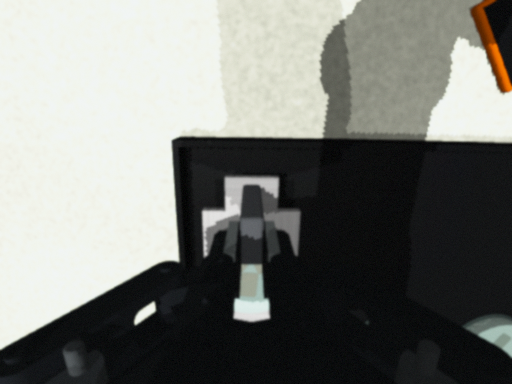

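Carrier sits inside the tray's left and front rims (front rim at row 140, side rim at col 180) with clearance. Lower and release.

apply_moves:
  rows:
    - [-0.007, -0.01, 0.07, 0, 0, 0]
    - [-0.013, -0.026, 0.13, 0, 0, 0.003]
    - [-0.013, -0.026, 0.165, 0, 0, 0.003]
    - [-0.013, -0.026, 0.165, 0, 0, 0.003]

```text
clock: 14.75
tcp_pos: [0.4243, -0.331, 0.0381]
orientation: [-0.622, -3.079, -0.001]
contact_force: [-0.1, 0.4, -0.9]
grip_width: 0.0101
gripper_force: 61.5
```

apply_moves:
  rows:
    - [0, 0, 0, 0, 0, 0]

```text
clock: 14.88
tcp_pos: [0.425, -0.3313, 0.0391]
orientation: [0.622, 3.079, -0.0]
contact_force: [-0.2, 0.7, -2.2]
grip_width: 0.0104
gripper_force: 61.5
```

apply_moves:
  rows:
    - [0, 0, 0.01, 0, 0, 0]
    - [0, 0, 0.018, 0, 0, 0]
    - [0, 0, 0.018, 0, 0, 0]

```text
clock: 15.25
tcp_pos: [0.4247, -0.3315, 0.0345]
orientation: [0.622, 3.079, -0.001]
contact_force: [-2.4, -0.1, 2.2]
grip_width: 0.0104
gripper_force: 62.1
```

apply_moves:
  rows:
    - [0, 0, 0, 0, 0, 0]
    - [0, 0, 0, 0, 0, 0]
    - [0, 0, 0, 0, 0, 0]
  claw: 0.4

```text
clock: 15.62
tcp_pos: [0.4247, -0.3313, 0.0341]
orientation: [0.622, 3.079, 0.0]
contact_force: [-0.4, -0.8, 0.6]
grip_width: 0.034
gripper_force: 0.0
```

apply_moves:
  rows:
    - [0, 0, -0.15, 0, 0, 0]
    - [0, 0, -0.35, 0, 0, 0]
    - [0, 0, -0.55, 0, 0, 0]
    - [0, 0, -0.7, 0, 0, 0]

```text
clock: 16.12
tcp_pos: [0.425, -0.3314, 0.2114]
orientation: [0.621, 3.078, -0.001]
contact_force: [0.8, -0.1, -0.6]
grip_width: 0.0342
gripper_force: 0.0
```

```bash
cat > c.py <<'E'
from seq import *
import sys
y=float(sys.argv[1]); o=cur(); print(o[0])
P,Q=TP(y,0,-.02,.07); plan([(P,Q,None)],(o[0],down(TR[2]+np.pi)))
E
python3 c.py -.04
```

```text
[ 0.42501661 -0.33137877  0.21136515]
[[0.048, 0.206, 0.015, 0.0, 0.0, -0.05], [0.096, 0.413, 0.03, 0.0, 0.0, -0.1], [0.143, 0.619, 0.045, 0.0, 0.0, -0.15], [0.191, 0.825, 0.06, 0.0, 0.0, -0.2]]
[[-0.018, 0.211, 0.015, 0.0, 0.0, -0.05], [-0.037, 0.422, 0.03, 0.0, 0.0, -0.1], [-0.055, 0.633, 0.045, 0.0, 0.0, -0.15], [-0.074, 0.844, 0.06, 0.0, 0.0, -0.2]]
[[-0.083, 0.195, 0.015, 0.0, 0.0, -0.05], [-0.165, 0.39, 0.03, 0.0, 0.0, -0.1]]
--
```

apply_moves:
  rows:
    - [0.048, 0.206, 0.015, 0, 0, -0.05]
    - [0.096, 0.413, 0.03, 0, 0, -0.1]
    - [0.143, 0.619, 0.045, 0, 0, -0.15]
    - [0.191, 0.825, 0.06, 0, 0, -0.2]

```text
clock: 16.62
tcp_pos: [0.4607, -0.1211, 0.1941]
orientation: [0.129, 3.138, -0.001]
contact_force: [0.9, 0.1, -0.0]
grip_width: 0.034
gripper_force: 0.0
```

apply_moves:
  rows:
    - [-0.018, 0.211, 0.015, 0, 0, -0.05]
    - [-0.037, 0.422, 0.03, 0, 0, -0.1]
    - [-0.055, 0.633, 0.045, 0, 0, -0.15]
    - [-0.074, 0.844, 0.06, 0, 0, -0.2]

```text
clock: 17.12
tcp_pos: [0.4971, 0.0876, 0.1791]
orientation: [-0.363, 3.12, -0.001]
contact_force: [0.1, -0.1, -0.4]
grip_width: 0.034
gripper_force: 0.0
```

apply_moves:
  rows:
    - [-0.083, 0.195, 0.015, 0, 0, -0.05]
    - [-0.165, 0.39, 0.03, 0, 0, -0.1]
    - [-0.165, 0.39, 0.03, 0, 0, -0.1]
    - [-0.165, 0.39, 0.03, 0, 0, -0.1]

```text
clock: 17.62
tcp_pos: [0.5146, 0.1899, 0.1712]
orientation: [0.603, -3.082, 0.001]
contact_force: [-0.2, -1.2, -0.9]
grip_width: 0.0342
gripper_force: 0.0
```

```bash
cat >> m.py <<'E'
    p=look("top"); T=lambda w:(R.from_euler('z',-TR[2]).apply(w-np.r_[TR[:2],0]))[:2].round(4)
    for d in r.landmark_of(p,"carrier1"): print("tray",d["conf"].round(2),T(atz(p,d["point"],.005)))
E
sed -i '/for px,z/d' m.py; python3 m.py; python3 seq.py -.04 -.048; python3 v.py wrist w7
```

```text
handle1 0.84 [448. 220.] [-0.0402  0.1182]
handle1 0.69 [251. 216.] [-0.0456 -0.0417]
handle1 0.56 [352. 220.] [-0.0417  0.0391]
carrier1 0.91 [406.   6.] [-0.2087  0.0858]
carrier1 0.75 [331. 242.] [0.0021 0.0377]
carrier1 0.69 [249. 237.] [-0.0029 -0.0441]
carrier1 0.6 [410. 240.] [0.0012 0.1186]
carrier1 0.58 [489. 298.] [0.0748 0.2215]
handle1 0.93 [206. 226.] [-0.0404  0.1099]
handle1 0.76 [228. 216.] [-0.0384  0.0332]
handle1 0.75 [130. 214.] [0.0919 0.3138]
handle1 0.66 [415. 242.] [-0.3496 -0.4688]
handle1 0.65 [162. 273.] [-0.1169  0.2936]
carrier1 0.96 [415. 231.] [-0.3229 -0.4977]
carrier1 0.87 [229. 282.] [-0.2303  0.1191]
carrier1 0.85 [142. 204.] [0.1159 0.2773]
carrier1 0.74 [200. 217.] [0.0015 0.1208]
carrier1 0.69 [222. 206.] [0.0038 0.0424]
carrier1 0.57 [174. 283.] [-0.1617  0.2814]
[[-0.075, 0.007, 0.031, -0.0, 0.0, -0.004]]
--
[[0.0, 0.0, 0.08, 0.0, 0.0, 0.0], [0.0, 0.0, 0.16, 0.0, 0.0, 0.0], [0.0, 0.0, 0.24, 0.0, 0.0, 0.0]]
--
OUT
[[-0.008, 0.0, -0.02, 0.0, 0.032, 0.0], [-0.017, 0.0, -0.039, 0.0, 0.064, 0.0], [-0.025, 0.0, -0.059, 0.0, 0.095, 0.0], [-0.033, 0.0,
[... 767 characters left out ...]
, -0.422, -0.006, 0.0, 0.0, 0.125], [0.048, -0.633, -0.009, 0.0, 0.0, 0.188], [0.064, -0.844, -0.012, 0.0, 0.0, 0.25]]
--
[[0.0, 0.0, 0.173, 0.0, 0.0, 0.0], [0.0, 0.0, 0.347, 0.0, 0.0, 0.0], [0.0, 0.0, 0.52, 0.0, 0.0, 0.0]]
--
[[0.0, 0.0, 0.09, 0.0, 0.0, 0.0], [0.0, 0.0, 0.18, 0.0, 0.0, 0.0]]
--
18.025 [0.515  0.1897 0.1717] [-6.0180e-01  3.0832e+00 -5.0000e-04] [ 0.   0.7 -0.4] 0.034134296359408484Traceback (most recent call last):
  File "m.py", line 11, in <module>
    for d in r.landmark_of(p,"carrier1"): print("tray",d["conf"].round(2),T(atz(p,d["point"],.005)))
                                                       ^^^^^^^^^^^^^^^
AttributeError: 'float' object has no attribute 'round'
```

View pics/w7.png

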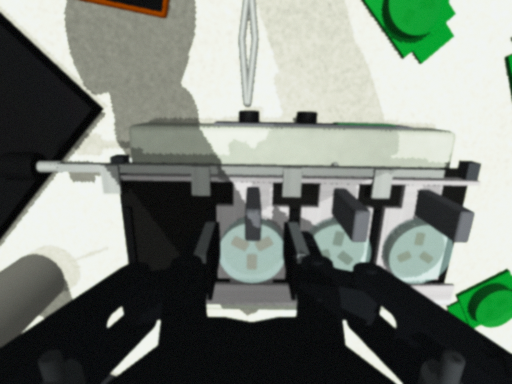

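The second carrier's handle at (253,213) is centred between the fingers, with bar and teeth still out.

apply_moves:
  rows:
    - [-0.07, 0.003, 0.031, 0, 0, -0.004]
    - [-0.07, 0.003, 0.11, 0, 0, -0.004]
    - [-0.07, 0.003, 0.19, 0, 0, -0.004]
    - [-0.07, 0.003, 0.271, 0, 0, -0.004]
    - [-0.07, 0.003, 0.271, 0, 0, -0.004]

```text
clock: 18.65
tcp_pos: [0.5291, 0.1969, 0.1015]
orientation: [0.613, -3.077, 0.001]
contact_force: [0.6, 0.5, -0.5]
grip_width: 0.0344
gripper_force: 0.0
```

apply_moves:
  rows:
    - [0, 0, 0, 0, 0, 0]
    - [0, 0, 0, 0, 0, 0]
    - [0, 0, 0, 0, 0, 0]
    - [0, 0, 0, 0, 0, 0]
  claw: 0

```text
clock: 19.15
tcp_pos: [0.531, 0.1978, 0.1043]
orientation: [-0.613, 3.08, -0.0]
contact_force: [-0.5, -0.9, 0.4]
grip_width: 0.0102
gripper_force: 62.4
```

apply_moves:
  rows:
    - [-0.008, 0, -0.02, 0, 0.032, 0]
    - [-0.017, 0, -0.039, 0, 0.064, 0]
    - [-0.025, 0, -0.059, 0, 0.095, 0]
    - [-0.033, 0, -0.079, 0, 0.127, 0]
    - [-0.042, 0, -0.098, 0, 0.159, 0]

```text
clock: 19.77
tcp_pos: [0.5408, 0.2017, 0.1285]
orientation: [0.565, -2.839, 0.071]
contact_force: [1.6, 0.2, -3.3]
grip_width: 0.0104
gripper_force: 61.8
```

apply_moves:
  rows:
    - [0.023, 0, 0.006, 0, 0, 0]
    - [0.047, 0, 0.012, 0, 0, 0]
    - [0.066, 0, 0.015, 0, 0, 0]
    - [0.084, 0, 0.017, 0, 0, 0]
    - [0.103, 0, 0.02, 0, 0, 0]

```text
clock: 20.4
tcp_pos: [0.5157, 0.1913, 0.1299]
orientation: [0.565, -2.84, 0.071]
contact_force: [0.5, 0.3, -2.1]
grip_width: 0.0106
gripper_force: 62.0
```

apply_moves:
  rows:
    - [0.012, 0, -0.036, 0, 0, 0]
    - [0.024, 0, -0.072, 0, 0, 0]
    - [0.036, 0, -0.108, 0, 0, 0]

```text
clock: 20.78
tcp_pos: [0.5146, 0.1911, 0.1592]
orientation: [0.566, -2.841, 0.071]
contact_force: [-0.8, -0.6, -2.5]
grip_width: 0.0107
gripper_force: 61.9
```

apply_moves:
  rows:
    - [0.033, 0, -0.038, 0, -0.04, 0]
    - [0.066, 0, -0.077, 0, -0.08, 0]
    - [0.099, 0, -0.115, 0, -0.119, 0]
    - [0.132, 0, -0.154, 0, -0.159, 0]
    - [0.132, 0, -0.154, 0, -0.159, 0]

```text
clock: 21.4
tcp_pos: [0.4931, 0.1821, 0.2051]
orientation: [-0.613, 3.079, -0.003]
contact_force: [0.4, 0.2, -1.8]
grip_width: 0.01
gripper_force: 61.9
```

apply_moves:
  rows:
    - [0.08, -0.16, -0.003, 0, 0, 0.053]
    - [0.18, -0.36, -0.006, 0, 0, 0.12]
    - [0.287, -0.567, -0.009, 0, 0, 0.188]
    - [0.382, -0.756, -0.012, 0, 0, 0.25]

```text
clock: 21.9
tcp_pos: [0.4778, -0.0309, 0.2067]
orientation: [-0.006, -3.141, -0.0]
contact_force: [1.1, 0.3, -3.2]
grip_width: 0.01
gripper_force: 61.9
```

apply_moves:
  rows:
    - [0.016, -0.211, -0.003, 0, 0, 0.063]
    - [0.032, -0.422, -0.006, 0, 0, 0.125]
    - [0.048, -0.633, -0.009, 0, 0, 0.188]
    - [0.06, -0.79, -0.012, 0, 0, 0.24]
    - [0.064, -0.844, -0.012, 0, 0, 0.25]

```text
clock: 22.52
tcp_pos: [0.4617, -0.2425, 0.2093]
orientation: [-0.619, -3.079, -0.0]
contact_force: [-0.4, 1.5, -2.3]
grip_width: 0.0104
gripper_force: 62.0
```

apply_moves:
  rows:
    - [0, 0, 0, 0, 0, 0]
    - [0, 0, 0.1, 0, 0, 0]
    - [0, 0, 0.25, 0, 0, 0]
    - [0, 0, 0.4, 0, 0, 0]
    - [0, 0, 0.5, 0, 0, 0]

```text
clock: 23.15
tcp_pos: [0.462, -0.237, 0.0833]
orientation: [-0.606, -3.081, -0.003]
contact_force: [-0.0, -0.8, -2.7]
grip_width: 0.0104
gripper_force: 61.9
```

apply_moves:
  rows:
    - [0, 0, 0, 0, 0, 0]
    - [0, 0, 0, 0, 0, 0]

```text
clock: 23.4
tcp_pos: [0.4631, -0.2388, 0.0858]
orientation: [0.609, 3.08, 0.001]
contact_force: [-0.4, -0.2, -1.1]
grip_width: 0.0106
gripper_force: 61.9
```

```bash
cat > pl.py <<'E'
from plan import *
import sys
ty=float(sys.argv[1]); S=lambda w:R.from_euler('z',-TR[2]).apply(w-np.r_[TR[:2],0]).round(4)
print(S(cur()[0]))
plan([(fr(TR,[-.0905,ty,.034]),down(TR[2]+np.pi),3)])
E
python3 pl.py -.048; python3 v.py wrist w8
```

```text
[-0.0896 -0.0472  0.0858]
[[0.001, -0.001, 0.069, 0.0, 0.0, 0.001], [0.003, -0.002, 0.138, 0.0, 0.001, 0.002], [0.004, -0.003, 0.207, 0.0, 0.001, 0.003]]
--
23.45 [ 0.4632 -0.2393  0.0861] [ 6.0980e-01  3.0795e+00 -3.0000e-04] [ 0.9  1.2 -2.3] 0.010251348280640256
```

View pics/w8.png

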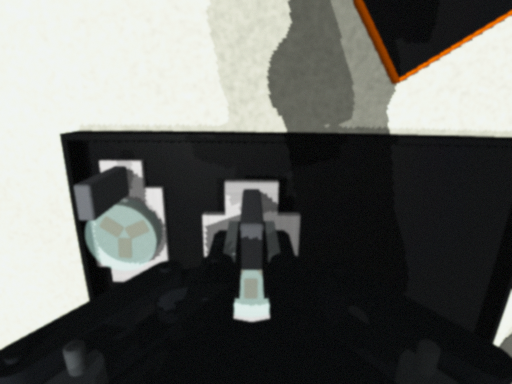

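Carrier 1 lies flat at left (dish at (123,233)). The held one is clear of it and the front rim. Lower and release, then go for carrier 3.

apply_moves:
  rows:
    - [0, 0, 0.07, 0, 0, 0]
    - [0, 0, 0.14, 0, 0, 0.003]
    - [0, 0, 0.19, 0, 0, 0.003]
    - [0, 0, 0.207, 0, 0, 0.003]
    - [0, 0, 0.207, 0, 0, 0.003]

```text
clock: 24.08
tcp_pos: [0.4609, -0.2397, 0.0342]
orientation: [-0.619, -3.077, 0.003]
contact_force: [-9.7, 4.1, 23.6]
grip_width: 0.0103
gripper_force: 65.6
```

apply_moves:
  rows:
    - [0, 0, 0, 0, 0, 0]
    - [0, 0, 0, 0, 0, 0]

```text
clock: 24.32
tcp_pos: [0.4609, -0.2397, 0.0342]
orientation: [-0.619, -3.078, 0.003]
contact_force: [-10.4, 3.8, 24.0]
grip_width: 0.0107
gripper_force: 65.5
```

apply_moves:
  rows:
    - [0, 0, -0.004, 0, 0, 0]
    - [0, 0, -0.006, 0, 0, 0]

```text
clock: 24.58
tcp_pos: [0.4616, -0.2398, 0.0343]
orientation: [-0.619, -3.079, 0.0]
contact_force: [-1.2, 0.5, 0.1]
grip_width: 0.0104
gripper_force: 62.3
```

apply_moves:
  rows:
    - [0, 0, 0, 0, 0, 0]
    - [0, 0, 0, 0, 0, 0]
    - [0, 0, 0, 0, 0, 0]
  claw: 0.4

```text
clock: 24.95
tcp_pos: [0.4621, -0.2399, 0.0343]
orientation: [0.619, 3.08, 0.0]
contact_force: [-0.8, -0.2, -1.0]
grip_width: 0.0339
gripper_force: 0.0
```

apply_moves:
  rows:
    - [0, 0, -0.15, 0, 0, 0]
    - [0, 0, -0.35, 0, 0, 0]
    - [0, 0, -0.55, 0, 0, 0]
    - [0, 0, -0.7, 0, 0, 0]
    - [0, 0, -0.7, 0, 0, 0]

```text
clock: 25.58
tcp_pos: [0.4639, -0.2406, 0.2125]
orientation: [0.619, 3.074, -0.003]
contact_force: [0.1, 0.0, 0.6]
grip_width: 0.0341
gripper_force: 0.0
```

```bash
python3 c.py .04
```

```text
[ 0.46389131 -0.24055366  0.21248532]
[[0.079, 0.21, 0.017, 0.0, 0.0, -0.056], [0.157, 0.421, 0.034, 0.0, 0.0, -0.111], [0.236, 0.631, 0.051, 0.0, 0.0, -0.167], [0.315, 0.842, 0.068, 0.0, 0.0, -0.222]]
[[0.002, 0.225, 0.017, 0.0, 0.0, -0.056], [0.004, 0.449, 0.034, 0.0, 0.0, -0.111], [0.006, 0.674, 0.051, 0.0, 0.0, -0.167], [0.007, 0.899, 0.068, 0.0, 0.0, -0.222]]
[[-0.075, 0.212, 0.017, 0.0, 0.0, -0.056]]
--
```

apply_moves:
  rows:
    - [0.079, 0.21, 0.017, 0, 0, -0.056]
    - [0.157, 0.421, 0.034, 0, 0, -0.111]
    - [0.236, 0.631, 0.051, 0, 0, -0.167]
    - [0.315, 0.842, 0.068, 0, 0, -0.222]

```text
clock: 26.08
tcp_pos: [0.4698, -0.0138, 0.1913]
orientation: [-0.072, -3.14, 0.0]
contact_force: [1.0, -0.4, 0.1]
grip_width: 0.0341
gripper_force: 0.0
```

apply_moves:
  rows:
    - [0, 0.225, 0.017, 0, 0, -0.056]
    - [0.004, 0.449, 0.034, 0, 0, -0.111]
    - [0.006, 0.674, 0.051, 0, 0, -0.167]
    - [0.007, 0.899, 0.068, 0, 0, -0.222]

```text
clock: 26.58
tcp_pos: [0.4792, 0.2105, 0.1741]
orientation: [0.474, -3.104, 0.001]
contact_force: [1.5, 0.0, 0.2]
grip_width: 0.0342
gripper_force: 0.0
```

apply_moves:
  rows:
    - [-0.075, 0.212, 0.017, 0, 0, -0.056]
    - [-0.075, 0.212, 0.017, 0, 0, -0.056]
    - [-0.075, 0.212, 0.017, 0, 0, -0.056]

```text
clock: 26.95
tcp_pos: [0.4813, 0.2648, 0.1699]
orientation: [0.606, -3.08, 0.001]
contact_force: [-0.4, -0.3, 0.6]
grip_width: 0.0342
gripper_force: 0.0
```

```bash
cat > m.py <<'E'
from plan import *
def fr_in(q,w): return (R.from_euler('z',-q[2]).apply(w-np.r_[q[:2],0]))[:2].round(3)
for n in ["wrist","top","side"]:
    p=r.grab_frame(n)
    for t,zs,zt in [("handle1",.123,.053),("carrier1",.075,.005)]:
        for d in r.landmark_of(p,t):
            s=fr_in(SH,atz(p,d["point"],zs)); k=fr_in(TR,atz(p,d["point"],zt)); 
            if abs(s[1])<.2 and abs(s[0])<.12: print(n,t,"shaker",round(d["conf"],2),s)
            elif abs(k[0])<.14 and abs(k[1])<.2: print(n,t,"tray",round(d["conf"],2),k)
E
python3 m.py; python3 seq.py .04 .048 | grep -v -e -- | sed -n '1,2p;/PLACE/,$p'
```

```text
wrist handle1 shaker 0.84 [-0.041  0.117]
wrist handle1 shaker 0.61 [-0.044  0.038]
wrist carrier1 shaker 0.79 [0.002 0.119]
wrist carrier1 shaker 0.73 [0.004 0.037]
wrist carrier1 shaker 0.7 [-0.024  0.042]
top handle1 tray 0.86 [-0.095 -0.163]
top handle1 tray 0.72 [-0.086 -0.048]
top handle1 shaker 0.55 [-0.046  0.119]
top carrier1 tray 0.89 [-0.044 -0.045]
top carrier1 tray 0.71 [-0.06  -0.165]
top carrier1 shaker 0.63 [-0.007  0.123]
top carrier1 shaker 0.46 [0.005 0.041]
side handle1 tray 0.97 [-0.088 -0.052]
side handle1 tray 0.88 [-0.103 -0.147]
side handle1 shaker 0.86 [-0.042  0.118]
side handle1 shaker 0.83 [-0.051  0.034]
side carrier1 tray 0.96 [-0.041 -0.041]
side carrier1 shaker 0.79 [0.004 0.103]
side carrier1 tray 0.65 [-0.038 -0.165]
side carrier1 shaker 0.62 [-0.009  0.033]
[[-0.082, -0.002, 0.029, -0.0, 0.0, -0.002]]
[[0.0, 0.0, 0.08, 0.0, 0.0, 0.0], [0.0, 0.0, 0.16, 0.0, 0.0, 0.0], [0.0, 0.0, 0.24, 0.0, 0.0, 0.0]]
PLACE
[[0.07, -0.223, -0.003, 0.0, 0.0, 0.071], [0.141, -0.446, -0.007, 0.0, 0.0, 0.143], [0.211, -0.668, -0.01, 0.0, 0.0, 0.214], [0.282, -0.891, -0.014, 0.0, 0.0, 0.286]]
[[-0.033, -0.231, -0.003, 0.0, 0.0, 0.071], [-0.067, -0.463, -0.007, 0.0, 0.0, 0.143], [-0.1, -0.694, -0.01, 0.0, 0.0, 0.214]]
[[0.0, 0.0, 0.173, 0.0, 0.0, 0.0], [0.0, 0.0, 0.347, 0.0, 0.0, 0.0], [0.0, 0.0, 0.52, 0.0, 0.0, 0.0]]
[[0.0, 0.0, 0.09, 0.0, 0.0, 0.0], [0.0, 0.0, 0.18, 0.0, 0.0, 0.0]]
```

apply_moves:
  rows:
    - [-0.08, -0.005, 0.029, 0, 0, -0.002]
    - [-0.08, -0.005, 0.11, 0, 0, -0.002]
    - [-0.08, -0.005, 0.19, 0, 0, -0.002]
    - [-0.08, -0.005, 0.269, 0, 0, -0.002]
    - [-0.08, -0.005, 0.269, 0, 0, -0.002]

```text
clock: 28.02
tcp_pos: [0.4993, 0.2709, 0.1018]
orientation: [0.611, -3.078, 0.002]
contact_force: [-0.4, 0.3, 0.4]
grip_width: 0.0341
gripper_force: 0.0
```

apply_moves:
  rows:
    - [0, 0, 0, 0, 0, 0]
    - [0, 0, 0, 0, 0, 0]
    - [0, 0, 0, 0, 0, 0]
    - [0, 0, 0, 0, 0, 0]
  claw: 0

```text
clock: 28.52
tcp_pos: [0.5012, 0.272, 0.1044]
orientation: [-0.611, 3.081, 0.0]
contact_force: [-0.4, 0.3, 1.6]
grip_width: 0.0106
gripper_force: 62.5
```

apply_moves:
  rows:
    - [-0.008, 0, -0.02, 0, 0.032, 0]
    - [-0.017, 0, -0.039, 0, 0.064, 0]
    - [-0.025, 0, -0.059, 0, 0.095, 0]
    - [-0.033, 0, -0.079, 0, 0.127, 0]
    - [-0.042, 0, -0.098, 0, 0.159, 0]

```text
clock: 29.15
tcp_pos: [0.511, 0.276, 0.1287]
orientation: [0.563, -2.84, 0.071]
contact_force: [1.3, 0.9, -3.5]
grip_width: 0.0101
gripper_force: 61.9
```

apply_moves:
  rows:
    - [0.023, 0, 0.006, 0, 0, 0]
    - [0.047, 0, 0.012, 0, 0, 0]
    - [0.066, 0, 0.015, 0, 0, 0]
    - [0.084, 0, 0.017, 0, 0, 0]
    - [0.103, 0, 0.02, 0, 0, 0]

```text
clock: 29.78
tcp_pos: [0.4858, 0.2654, 0.1299]
orientation: [0.563, -2.84, 0.071]
contact_force: [-0.3, 1.0, -2.5]
grip_width: 0.0101
gripper_force: 62.0
```

apply_moves:
  rows:
    - [0.012, 0, -0.036, 0, 0, 0]
    - [0.024, 0, -0.072, 0, 0, 0]
    - [0.036, 0, -0.108, 0, 0, 0]

```text
clock: 30.15
tcp_pos: [0.4848, 0.2653, 0.1593]
orientation: [0.563, -2.841, 0.07]
contact_force: [0.1, -0.9, -1.6]
grip_width: 0.0107
gripper_force: 62.0
```

apply_moves:
  rows:
    - [0.033, 0, -0.038, 0, -0.04, 0]
    - [0.066, 0, -0.077, 0, -0.08, 0]
    - [0.099, 0, -0.115, 0, -0.119, 0]
    - [0.132, 0, -0.154, 0, -0.159, 0]
    - [0.132, 0, -0.154, 0, -0.159, 0]

```text
clock: 30.78
tcp_pos: [0.4632, 0.2565, 0.2053]
orientation: [-0.612, 3.079, -0.002]
contact_force: [0.1, -0.3, -3.0]
grip_width: 0.0103
gripper_force: 62.0
```

apply_moves:
  rows:
    - [0.05, -0.16, -0.003, 0, 0, 0.053]
    - [0.12, -0.38, -0.006, 0, 0, 0.123]
    - [0.195, -0.62, -0.009, 0, 0, 0.198]
    - [0.265, -0.84, -0.013, 0, 0, 0.27]
    - [0.282, -0.891, -0.014, 0, 0, 0.286]

```text
clock: 31.4
tcp_pos: [0.4841, 0.0189, 0.2069]
orientation: [-0.104, -3.138, 0.002]
contact_force: [0.1, 0.6, -2.8]
grip_width: 0.0106
gripper_force: 62.0
```

apply_moves:
  rows:
    - [-0.03, -0.2, -0.003, 0, 0, 0.063]
    - [-0.06, -0.42, -0.007, 0, 0, 0.13]
    - [-0.09, -0.63, -0.01, 0, 0, 0.195]
    - [-0.1, -0.694, -0.01, 0, 0, 0.214]
    - [-0.1, -0.694, -0.01, 0, 0, 0.214]

```text
clock: 32.02
tcp_pos: [0.499, -0.1508, 0.2095]
orientation: [-0.615, -3.08, -0.002]
contact_force: [0.1, 0.6, -2.4]
grip_width: 0.0105
gripper_force: 62.0
```

apply_moves:
  rows:
    - [0, 0, 0, 0, 0, 0]
    - [0, 0, 0.1, 0, 0, 0]
    - [0, 0, 0.25, 0, 0, 0]
    - [0, 0, 0.4, 0, 0, 0]
    - [0, 0, 0.5, 0, 0, 0]

```text
clock: 32.65
tcp_pos: [0.4981, -0.1484, 0.0835]
orientation: [-0.608, -3.081, -0.002]
contact_force: [0.6, -0.9, -3.0]
grip_width: 0.0103
gripper_force: 61.9
```

apply_moves:
  rows:
    - [0, 0, 0, 0, 0, 0]
    - [0, 0, 0, 0, 0, 0]

```text
clock: 32.9
tcp_pos: [0.4996, -0.1498, 0.086]
orientation: [0.611, 3.08, 0.001]
contact_force: [-0.2, 0.8, -1.8]
grip_width: 0.0104
gripper_force: 61.9
```

```bash
python3 pl.py .048; python3 v.py wrist w9
```

```text
[-0.0902  0.049   0.086 ]
[[0.001, -0.001, 0.069, 0.0, 0.0, 0.001], [0.001, -0.003, 0.139, 0.0, 0.001, 0.001], [0.002, -0.004, 0.208, 0.0, 0.001, 0.002]]
--
32.95 [ 0.4998 -0.1502  0.0863] [6.122e-01 3.079e+00 2.000e-04] [ 0.1 -0.3 -2.2] 0.010364959690710742
```

View pics/w9.png

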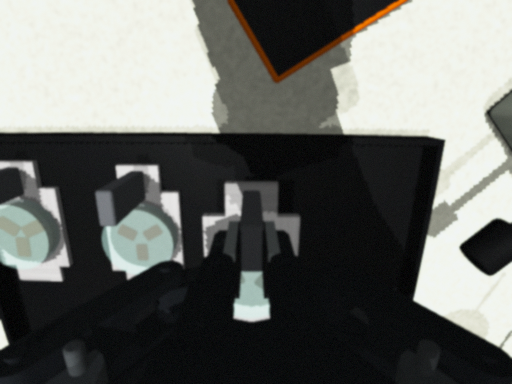

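Carriers 1 and 2 lie flat at left (dishes at (22,235) and (140,235)), and the held one is clear. Lower it.

apply_moves:
  rows:
    - [0, 0, 0.07, 0, 0, 0]
    - [0, 0, 0.14, 0, 0, 0.002]
    - [0, 0, 0.185, 0, 0, 0.002]
    - [0, 0, 0.203, 0, 0, 0.002]
    - [0, 0, 0.203, 0, 0, 0.002]

```text
clock: 33.58
tcp_pos: [0.4981, -0.1508, 0.0344]
orientation: [-0.619, -3.079, 0.002]
contact_force: [-4.6, 0.7, 7.0]
grip_width: 0.0104
gripper_force: 63.3
```

apply_moves:
  rows:
    - [0, 0, 0, 0, 0, 0]
    - [0, 0, 0, 0, 0, 0]

```text
clock: 33.83
tcp_pos: [0.4981, -0.1508, 0.0344]
orientation: [-0.619, -3.079, 0.001]
contact_force: [-4.9, 0.9, 6.7]
grip_width: 0.0103
gripper_force: 63.3
```

apply_moves:
  rows:
    - [0, 0, 0, 0, 0, 0]
    - [0, 0, 0, 0, 0, 0]
    - [0, 0, 0, 0, 0, 0]
  claw: 0.4

```text
clock: 34.2
tcp_pos: [0.4988, -0.1509, 0.034]
orientation: [0.62, 3.08, 0.0]
contact_force: [0.0, 0.5, -0.4]
grip_width: 0.0342
gripper_force: 0.0
```

apply_moves:
  rows:
    - [0, 0, -0.15, 0, 0, 0]
    - [0, 0, -0.35, 0, 0, 0]
    - [0, 0, -0.55, 0, 0, 0]
    - [0, 0, -0.7, 0, 0, 0]
    - [0, 0, -0.7, 0, 0, 0]

```text
clock: 34.83
tcp_pos: [0.5007, -0.1512, 0.2121]
orientation: [0.619, 3.074, -0.002]
contact_force: [0.7, -0.2, -0.2]
grip_width: 0.0342
gripper_force: 0.0
```

```bash
python3 c.py .12
```

```text
[ 0.50073353 -0.15118611  0.21210713]
[[0.104, 0.193, 0.017, 0.0, 0.0, -0.056], [0.207, 0.385, 0.034, 0.0, 0.0, -0.111], [0.311, 0.578, 0.051, 0.0, 0.0, -0.167], [0.414, 0.77, 0.068, 0.0, 0.0, -0.222]]
[[0.031, 0.216, 0.017, 0.0, 0.0, -0.056], [0.063, 0.433, 0.034, 0.0, 0.0, -0.111], [0.094, 0.649, 0.051, 0.0, 0.0, -0.167], [0.126, 0.866, 0.068, 0.0, 0.0, -0.222]]
[[-0.045, 0.214, 0.017, 0.0, 0.0, -0.056]]
--
```

apply_moves:
  rows:
    - [0.104, 0.193, 0.017, 0, 0, -0.056]
    - [0.207, 0.385, 0.034, 0, 0, -0.111]
    - [0.311, 0.578, 0.051, 0, 0, -0.167]
    - [0.414, 0.77, 0.068, 0, 0, -0.222]

```text
clock: 35.33
tcp_pos: [0.4766, 0.0679, 0.1909]
orientation: [-0.072, -3.14, 0.0]
contact_force: [1.0, -0.7, -0.2]
grip_width: 0.0343
gripper_force: 0.0
```

apply_moves:
  rows:
    - [0.031, 0.216, 0.017, 0, 0, -0.056]
    - [0.063, 0.433, 0.034, 0, 0, -0.111]
    - [0.094, 0.649, 0.051, 0, 0, -0.167]
    - [0.126, 0.866, 0.068, 0, 0, -0.222]

```text
clock: 35.83
tcp_pos: [0.4559, 0.2855, 0.1736]
orientation: [0.474, -3.104, 0.001]
contact_force: [-0.5, 0.1, 0.1]
grip_width: 0.0344
gripper_force: 0.0
```

apply_moves:
  rows:
    - [-0.045, 0.214, 0.017, 0, 0, -0.056]
    - [-0.045, 0.214, 0.017, 0, 0, -0.056]
    - [-0.045, 0.214, 0.017, 0, 0, -0.056]
    - [-0.045, 0.214, 0.017, 0, 0, -0.056]

```text
clock: 36.33
tcp_pos: [0.4521, 0.3369, 0.1702]
orientation: [0.602, -3.083, 0.002]
contact_force: [0.2, -0.7, -0.5]
grip_width: 0.0346
gripper_force: 0.0
```

```bash
python3 m.py; python3 seq.py .12 .144 | grep -v -e -- | sed -n '1,2p;/PLACE/,$p'
```

```text
wrist handle1 shaker 0.87 [-0.041  0.119]
wrist carrier1 shaker 0.67 [0.004 0.119]
top handle1 tray 0.9 [-0.101 -0.046]
top handle1 tray 0.63 [-0.101 -0.151]
top handle1 shaker 0.61 [-0.044  0.12 ]
top handle1 shaker 0.55 [-0.062  0.007]
top carrier1 tray 0.86 [-0.05  -0.045]
top carrier1 tray 0.78 [-0.053 -0.164]
top carrier1 shaker 0.53 [-0.001  0.115]
side handle1 tray 0.87 [-0.096 -0.141]
side handle1 tray 0.79 [-0.089 -0.049]
side handle1 shaker 0.58 [-0.038  0.12 ]
side carrier1 tray 0.94 [-0.045 -0.046]
side carrier1 tray 0.87 [-0.063  0.042]
side carrier1 shaker 0.68 [0.004 0.117]
side carrier1 tray 0.59 [-0.032 -0.159]
[[-0.083, -0.001, 0.028, -0.0, 0.0, -0.002]]
[[0.0, 0.0, 0.08, 0.0, 0.0, 0.0], [0.0, 0.0, 0.16, 0.0, 0.0, 0.0], [0.0, 0.0, 0.24, 0.0, 0.0, 0.0]]
PLACE
[[0.032, -0.23, -0.003, 0.0, 0.0, 0.071], [0.063, -0.46, -0.007, 0.0, 0.0, 0.143], [0.095, -0.689, -0.01, 0.0, 0.0, 0.214], [0.127, -0.919, -0.014, 0.0, 0.0, 0.286]]
[[-0.071, -0.221, -0.003, 0.0, 0.0, 0.071], [-0.143, -0.441, -0.007, 0.0, 0.0, 0.143], [-0.214, -0.662, -0.01, 0.0, 0.0, 0.214]]
[[0.0, 0.0, 0.173, 0.0, 0.0, 0.0], [0.0, 0.0, 0.347, 0.0, 0.0, 0.0], [0.0, 0.0, 0.52, 0.0, 0.0, 0.0]]
[[0.0, 0.0, 0.09, 0.0, 0.0, 0.0], [0.0, 0.0, 0.18, 0.0, 0.0, 0.0]]
```

apply_moves:
  rows:
    - [-0.083, -0.003, 0.028, 0, 0, -0.002]
    - [-0.083, -0.003, 0.11, 0, 0, -0.002]
    - [-0.083, -0.003, 0.19, 0, 0, -0.002]
    - [-0.083, -0.003, 0.268, 0, 0, -0.002]
    - [-0.083, -0.003, 0.268, 0, 0, -0.002]

```text
clock: 37.4
tcp_pos: [0.4695, 0.3449, 0.1016]
orientation: [0.612, -3.078, 0.003]
contact_force: [-0.0, 0.7, 0.3]
grip_width: 0.0342
gripper_force: 0.0
```

apply_moves:
  rows:
    - [0, 0, 0, 0, 0, 0]
    - [0, 0, 0, 0, 0, 0]
    - [0, 0, 0, 0, 0, 0]
    - [0, 0, 0, 0, 0, 0]
  claw: 0

```text
clock: 37.9
tcp_pos: [0.4712, 0.3462, 0.1043]
orientation: [-0.611, 3.081, 0.0]
contact_force: [-0.8, -0.7, 2.1]
grip_width: 0.0103
gripper_force: 62.3
```

apply_moves:
  rows:
    - [-0.008, 0, -0.02, 0, 0.032, 0]
    - [-0.017, 0, -0.039, 0, 0.064, 0]
    - [-0.025, 0, -0.059, 0, 0.095, 0]
    - [-0.033, 0, -0.079, 0, 0.127, 0]
    - [-0.042, 0, -0.098, 0, 0.159, 0]

```text
clock: 38.52
tcp_pos: [0.4811, 0.3502, 0.1287]
orientation: [0.563, -2.84, 0.07]
contact_force: [-0.2, -0.1, -2.5]
grip_width: 0.0105
gripper_force: 61.7
```

apply_moves:
  rows:
    - [0.023, 0, 0.006, 0, 0, 0]
    - [0.047, 0, 0.012, 0, 0, 0]
    - [0.066, 0, 0.015, 0, 0, 0]
    - [0.084, 0, 0.017, 0, 0, 0]
    - [0.103, 0, 0.02, 0, 0, 0]

```text
clock: 39.15
tcp_pos: [0.4557, 0.3394, 0.1296]
orientation: [0.563, -2.84, 0.072]
contact_force: [0.1, -0.1, -1.9]
grip_width: 0.0105
gripper_force: 61.8
```

apply_moves:
  rows:
    - [0.012, 0, -0.036, 0, 0, 0]
    - [0.024, 0, -0.072, 0, 0, 0]
    - [0.036, 0, -0.108, 0, 0, 0]

```text
clock: 39.52
tcp_pos: [0.4547, 0.3395, 0.1592]
orientation: [0.563, -2.841, 0.07]
contact_force: [-1.1, 0.5, -1.3]
grip_width: 0.0104
gripper_force: 61.8
```

apply_moves:
  rows:
    - [0.033, 0, -0.038, 0, -0.04, 0]
    - [0.066, 0, -0.077, 0, -0.08, 0]
    - [0.099, 0, -0.115, 0, -0.119, 0]
    - [0.132, 0, -0.154, 0, -0.159, 0]
    - [0.132, 0, -0.154, 0, -0.159, 0]

```text
clock: 40.15
tcp_pos: [0.433, 0.3309, 0.2052]
orientation: [-0.613, 3.079, -0.001]
contact_force: [0.3, 0.3, -2.3]
grip_width: 0.0105
gripper_force: 61.8
```

apply_moves:
  rows:
    - [0.022, -0.16, -0.003, 0, 0, 0.05]
    - [0.054, -0.39, -0.006, 0, 0, 0.12]
    - [0.087, -0.63, -0.009, 0, 0, 0.196]
    - [0.118, -0.86, -0.013, 0, 0, 0.268]
    - [0.127, -0.919, -0.014, 0, 0, 0.286]

```text
clock: 40.78
tcp_pos: [0.4935, 0.1012, 0.2067]
orientation: [-0.105, -3.138, 0.002]
contact_force: [0.2, 0.2, -1.1]
grip_width: 0.0104
gripper_force: 61.8
```

apply_moves:
  rows:
    - [-0.064, -0.2, -0.003, 0, 0, 0.064]
    - [-0.135, -0.42, -0.007, 0, 0, 0.135]
    - [-0.195, -0.6, -0.01, 0, 0, 0.195]
    - [-0.214, -0.662, -0.01, 0, 0, 0.214]
    - [-0.214, -0.662, -0.01, 0, 0, 0.214]

```text
clock: 41.4
tcp_pos: [0.5363, -0.0621, 0.2093]
orientation: [-0.615, -3.08, -0.001]
contact_force: [-0.4, 0.3, -2.0]
grip_width: 0.0103
gripper_force: 61.8
```

apply_moves:
  rows:
    - [0, 0, 0, 0, 0, 0]
    - [0, 0, 0.1, 0, 0, 0]
    - [0, 0, 0.25, 0, 0, 0]
    - [0, 0, 0.4, 0, 0, 0]
    - [0, 0, 0.5, 0, 0, 0]

```text
clock: 42.02
tcp_pos: [0.5351, -0.0598, 0.0833]
orientation: [-0.608, -3.08, -0.001]
contact_force: [-0.3, 0.1, -1.8]
grip_width: 0.0105
gripper_force: 61.7
```

apply_moves:
  rows:
    - [0, 0, 0, 0, 0, 0]
    - [0, 0, 0, 0, 0, 0]

```text
clock: 42.28
tcp_pos: [0.5368, -0.0608, 0.0859]
orientation: [0.611, 3.08, 0.001]
contact_force: [-0.3, 0.8, -1.5]
grip_width: 0.0105
gripper_force: 61.7
```

```bash
python3 pl.py .144; python3 v.py wrist w10
```

```text
[-0.0901  0.1454  0.0859]
[[0.001, -0.002, 0.069, 0.0, 0.0, 0.001], [0.001, -0.004, 0.138, 0.0, 0.001, 0.001], [0.002, -0.006, 0.208, 0.001, 0.001, 0.002]]
--
42.325 [ 0.5371 -0.0612  0.0861] [6.124e-01 3.079e+00 9.000e-04] [-0.4 -0.2 -1.2] 0.010443572310592168
```

View pics/w10.png

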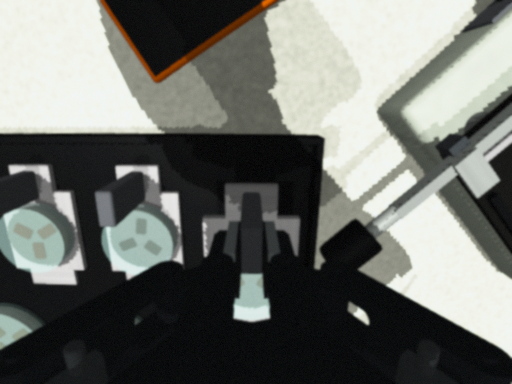

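Carriers 2 and 3 are flat. The knob at (350,245) is close to the right finger, so I'll set this one about 17 mm further from it.

apply_moves:
  rows:
    - [0.01, -0.04, 0, 0, 0, 0]
    - [0.018, -0.068, 0.04, 0, 0, 0]
    - [0.018, -0.068, 0.1, 0, 0, 0]
    - [0.018, -0.068, 0.14, 0, 0, 0.002]
    - [0.018, -0.068, 0.14, 0, 0, 0.002]

```text
clock: 42.95
tcp_pos: [0.5245, -0.0757, 0.0484]
orientation: [-0.618, -3.078, -0.0]
contact_force: [-0.1, -0.5, -1.7]
grip_width: 0.0105
gripper_force: 61.8
```

apply_moves:
  rows:
    - [0, 0, 0.03, 0, 0, 0]
    - [0, 0, 0.055, 0, 0, 0]
    - [0, 0, 0.063, 0, 0, 0]
    - [0, 0, 0.063, 0, 0, 0]
    - [0, 0, 0.063, 0, 0, 0]

```text
clock: 43.58
tcp_pos: [0.5251, -0.0761, 0.0343]
orientation: [-0.619, -3.08, 0.001]
contact_force: [-3.9, 0.1, 5.6]
grip_width: 0.0104
gripper_force: 62.8
```

apply_moves:
  rows:
    - [0, 0, 0, 0, 0, 0]
    - [0, 0, 0, 0, 0, 0]
    - [0, 0, 0, 0, 0, 0]
  claw: 0.3

```text
clock: 43.95
tcp_pos: [0.5255, -0.0761, 0.0339]
orientation: [0.62, 3.08, 0.0]
contact_force: [0.1, 0.2, -0.4]
grip_width: 0.0255
gripper_force: 0.0
```

apply_moves:
  rows:
    - [0, 0, -0.15, 0, 0, 0]
    - [0, 0, -0.35, 0, 0, 0]
    - [0, 0, -0.55, 0, 0, 0]
    - [0, 0, -0.7, 0, 0, 0]
    - [0, 0, -0.7, 0, 0, 0]

```text
clock: 44.58
tcp_pos: [0.5274, -0.076, 0.212]
orientation: [0.619, 3.074, -0.0]
contact_force: [0.5, -0.3, -0.4]
grip_width: 0.0257
gripper_force: 0.0
```

```bash
cat > k.py <<'E'
from plan import *
print(cur()[0]); D=down(SH[2]+np.pi/2)
plan([(fr(SH,[-.079,-.2505,.16]),D,None),(fr(SH,[-.079,-.2505,.066]),D,3)])
E
python3 k.py
```

```text
[ 0.52742346 -0.07599511  0.21198893]
[[-0.017, 0.064, 0.042, 0.0, 0.001, 0.1], [-0.034, 0.129, 0.084, 0.001, 0.001, 0.199], [-0.052, 0.193, 0.125, 0.001, 0.002, 0.299], [-0.069, 0.258, 0.167, 0.002, 0.003, 0.399], [-0.086, 0.322, 0.209, 0.002, 0.003, 0.498]]
--
[[0.0, 0.0, 0.125, 0.0, 0.0, 0.0], [0.0, 0.0, 0.251, 0.0, 0.0, 0.0], [0.0, 0.0, 0.376, 0.0, 0.0, 0.0]]
--
```

apply_moves:
  rows:
    - [-0.017, 0.064, 0.042, 0, 0, 0.1]
    - [-0.034, 0.129, 0.084, 0, 0, 0.199]
    - [-0.052, 0.193, 0.125, 0, 0, 0.299]
    - [-0.069, 0.258, 0.167, 0, 0, 0.399]
    - [-0.086, 0.322, 0.209, 0, 0, 0.498]
  claw: 0.65

```text
clock: 45.2
tcp_pos: [0.5757, -0.0098, 0.1548]
orientation: [-1.752, -2.605, 0.002]
contact_force: [-0.7, -0.1, -0.8]
grip_width: 0.0558
gripper_force: 0.0
```

apply_moves:
  rows:
    - [0, 0, 0, 0, 0, 0]
    - [0, 0, 0, 0, 0, 0]
    - [0, 0, 0, 0, 0, 0]

```text
clock: 45.58
tcp_pos: [0.576, -0.0111, 0.1568]
orientation: [1.746, 2.611, -0.001]
contact_force: [0.5, 0.2, -0.2]
grip_width: 0.0553
gripper_force: 0.0
```

```bash
python3 - <<'E'
from plan import *
a=r.grab_frame("top")["pixels"][120:270,170:460]; b=r.grab_frame("side")["pixels"][90:290,170:370]; w=r.grab_frame("wrist")["pixels"]
m=np.zeros((590,800,3),np.uint8); m[:300,:580]=cv2.resize(a,(580,300),interpolation=2); m[300:590,:290]=cv2.resize(b,(290,290),interpolation=2); m[300:590,300:686]=cv2.resize(w,(386,290))
cv2.imwrite("pics/m11.png",m[:,:,::-1])
E
python3 k.py; python3 m.py | grep tray
```

```text
[ 0.57623458 -0.01085932  0.15696838]
[[-0.001, 0.01, -0.012, 0.0, 0.0, 0.0]]
--
[[0.0, 0.0, 0.125, 0.0, 0.0, 0.0], [0.0, 0.0, 0.251, 0.0, 0.0, 0.0], [0.0, 0.0, 0.376, 0.0, 0.0, 0.0]]
--
wrist handle1 tray 0.75 [-0.089  0.047]
wrist handle1 tray 0.69 [-0.092 -0.046]
wrist handle1 tray 0.63 [-0.093  0.127]
wrist carrier1 tray 0.75 [-0.049 -0.051]
wrist carrier1 tray 0.74 [-0.05   0.128]
top handle1 tray 0.73 [-0.093 -0.052]
top handle1 tray 0.62 [-0.098 -0.165]
top handle1 tray 0.37 [-0.089  0.115]
top carrier1 tray 0.8 [-0.041 -0.052]
top carrier1 tray 0.77 [-0.052 -0.164]
top carrier1 tray 0.49 [-0.045  0.131]
side handle1 tray 0.79 [-0.09   0.123]
side handle1 tray 0.74 [-0.093 -0.029]
side handle1 tray 0.66 [-0.103  0.06 ]
side handle1 tray 0.6 [-0.097 -0.152]
side carrier1 tray 0.93 [-0.041  0.026]
side carrier1 tray 0.85 [-0.037  0.12 ]
side carrier1 tray 0.66 [-0.042 -0.047]
side carrier1 tray 0.58 [-0.028 -0.176]
```

View pics/m11.png

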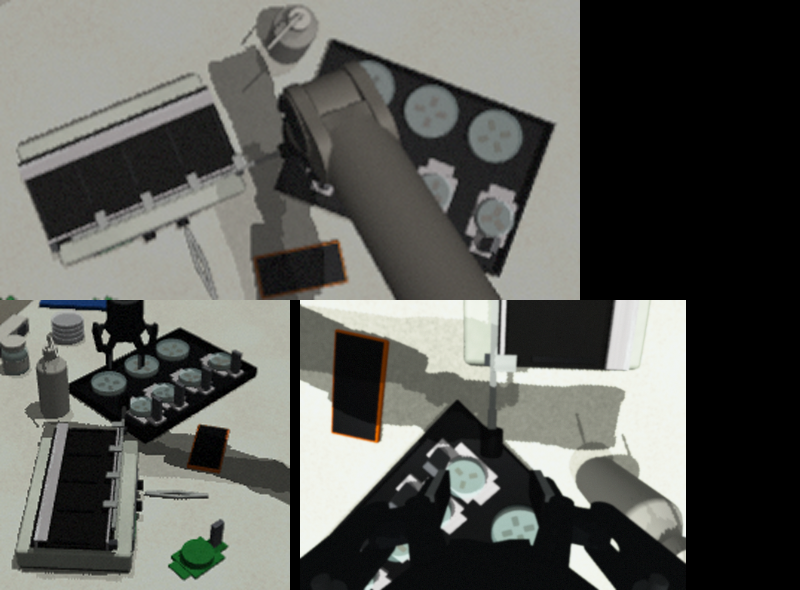

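The shaker is empty and all four carriers are in the tray's front strip. The knob (wrist pixel about (255,189)) is centred between the fingers. Grasp it and push home.

apply_moves:
  rows:
    - [0, 0.004, 0.12, 0, 0, 0]
    - [0, 0.004, 0.24, 0, 0, 0]
    - [0, 0.004, 0.364, 0, 0, 0]
    - [0, 0.004, 0.364, 0, 0, 0]

```text
clock: 46.68
tcp_pos: [0.5752, -0.0099, 0.0637]
orientation: [-1.744, -2.608, 0.004]
contact_force: [-0.2, 0.1, 0.5]
grip_width: 0.0555
gripper_force: 0.0
```

apply_moves:
  rows:
    - [0, 0, 0, 0, 0, 0]
    - [0, 0, 0, 0, 0, 0]
    - [0, 0, 0, 0, 0, 0]
    - [0, 0, 0, 0, 0, 0]
    - [0, 0, 0, 0, 0, 0]
  claw: 0
  newtons: 50

```text
clock: 47.3
tcp_pos: [0.5781, -0.0097, 0.0675]
orientation: [1.746, 2.609, 0.001]
contact_force: [-1.4, -0.1, 5.8]
grip_width: 0.0215
gripper_force: 48.2
```

apply_moves:
  rows:
    - [0.03, 0, 0, 0, 0, 0]
    - [0.06, 0, 0, 0, 0, 0]
    - [0.09, 0, 0, 0, 0, 0]
    - [0.12, 0, 0, 0, 0, 0]
    - [0.128, 0, 0, 0, 0, 0]

```text
clock: 47.92
tcp_pos: [0.5671, 0.0184, 0.0675]
orientation: [1.745, 2.606, 0.001]
contact_force: [2.8, -7.2, 5.1]
grip_width: 0.0219
gripper_force: 48.3
```

apply_moves:
  rows:
    - [0, 0, 0, 0, 0, 0]
    - [0, 0, 0, 0, 0, 0]

```text
clock: 48.18
tcp_pos: [0.5672, 0.0183, 0.0675]
orientation: [1.746, 2.606, 0.002]
contact_force: [1.2, -5.1, 5.3]
grip_width: 0.0217
gripper_force: 48.4
```

Travelled 30 mm to the stop. Release, rise, and look once over the tray.

apply_moves:
  rows:
    - [0, 0, 0, 0, 0, 0]
    - [0, 0, 0, 0, 0, 0]
    - [0, 0, 0, 0, 0, 0]
  claw: 0.7

```text
clock: 48.55
tcp_pos: [0.5647, 0.0203, 0.0656]
orientation: [-1.746, -2.611, -0.0]
contact_force: [0.4, 0.3, -0.5]
grip_width: 0.0593
gripper_force: 0.0
```

apply_moves:
  rows:
    - [0, 0, -0.2, 0, 0, 0]
    - [0, 0, -0.4, 0, 0, 0]
    - [0, 0, -0.6, 0, 0, 0]
    - [0, 0, -0.8, 0, 0, 0]
    - [0, 0, -0.8, 0, 0, 0]

```text
clock: 49.18
tcp_pos: [0.5672, 0.0208, 0.27]
orientation: [1.743, 2.606, 0.007]
contact_force: [-0.2, 0.3, -0.6]
grip_width: 0.0595
gripper_force: 0.0
```

```bash
cat > q.py <<'E'
from plan import *
plan([(np.array([.40,-.22,.34]),down(TR[2]+np.pi),None)])
E
python3 q.py
```

```text
[[-0.106, -0.164, -0.048, 0.001, 0.001, -0.083], [-0.212, -0.328, -0.095, 0.001, 0.001, -0.166], [-0.318, -0.492, -0.143, 0.002, 0.002, -0.25], [-0.424, -0.656, -0.19, 0.003, 0.002, -0.333]]
[[-0.01, -0.195, -0.047, 0.001, 0.001, -0.083], [-0.019, -0.39, -0.094, 0.001, 0.001, -0.166]]
--
```

apply_moves:
  rows:
    - [-0.106, -0.164, -0.048, 0, 0, -0.083]
    - [-0.212, -0.328, -0.095, 0, 0, -0.166]
    - [-0.318, -0.492, -0.143, 0, 0, -0.25]
    - [-0.424, -0.656, -0.19, 0, 0, -0.333]

```text
clock: 49.68
tcp_pos: [0.4522, -0.1418, 0.3123]
orientation: [-1.005, -2.975, 0.0]
contact_force: [-0.2, -0.3, 0.5]
grip_width: 0.0598
gripper_force: 0.0
```

apply_moves:
  rows:
    - [-0.01, -0.195, -0.047, 0, 0, -0.083]
    - [-0.019, -0.39, -0.094, 0, 0, -0.166]
    - [-0.019, -0.39, -0.094, 0, 0, -0.166]
    - [-0.019, -0.39, -0.094, 0, 0, -0.166]

```text
clock: 50.18
tcp_pos: [0.398, -0.2202, 0.3358]
orientation: [-0.618, -3.079, -0.001]
contact_force: [0.1, -0.7, 0.3]
grip_width: 0.0597
gripper_force: 0.0
```

```bash
python3 - <<'E'
from plan import *
a=r.grab_frame("top")["pixels"][120:270,170:460]; b=r.grab_frame("side")["pixels"][90:220,210:370]; w=r.grab_frame("wrist")["pixels"]
m=np.zeros((600,800,3),np.uint8); m[:207,:400]=cv2.resize(a,(400,207),interpolation=2); m[:325,400:800]=cv2.resize(b,(400,325),interpolation=2); m[210:594,:512][:,:400]=w[:,:400]; m[330:600,420:780]=cv2.resize(w,(360,270))
cv2.imwrite("pics/m12.png",m[:,:,::-1])
E
python3 m.py
```

```text
wrist handle1 tray 0.8 [-0.091  0.128]
wrist handle1 tray 0.7 [-0.093 -0.155]
wrist handle1 tray 0.62 [-0.093  0.05 ]
wrist handle1 tray 0.58 [-0.098 -0.052]
wrist carrier1 tray 0.71 [-0.048  0.129]
wrist carrier1 tray 0.67 [-0.045  0.047]
wrist carrier1 tray 0.63 [-0.05  -0.054]
wrist carrier1 tray 0.55 [-0.048 -0.158]
wrist carrier1 tray 0.28 [-0.075  0.06 ]
top handle1 tray 0.95 [-0.094  0.049]
top handle1 tray 0.91 [-0.089 -0.042]
top handle1 tray 0.65 [-0.093  0.117]
top handle1 tray 0.58 [-0.093 -0.165]
top carrier1 tray 0.9 [-0.048  0.049]
top carrier1 tray 0.81 [-0.05  -0.045]
top carrier1 tray 0.64 [-0.051  0.126]
top carrier1 tray 0.64 [-0.052 -0.155]
side handle1 tray 0.89 [-0.088  0.116]
side handle1 tray 0.72 [-0.102 -0.153]
side handle1 tray 0.68 [-0.082 -0.043]
side carrier1 tray 0.97 [-0.034 -0.064]
side carrier1 tray 0.89 [-0.041 -0.152]
side carrier1 tray 0.72 [-0.045  0.118]
side carrier1 tray 0.62 [-0.038  0.031]
```

View pics/m12.png

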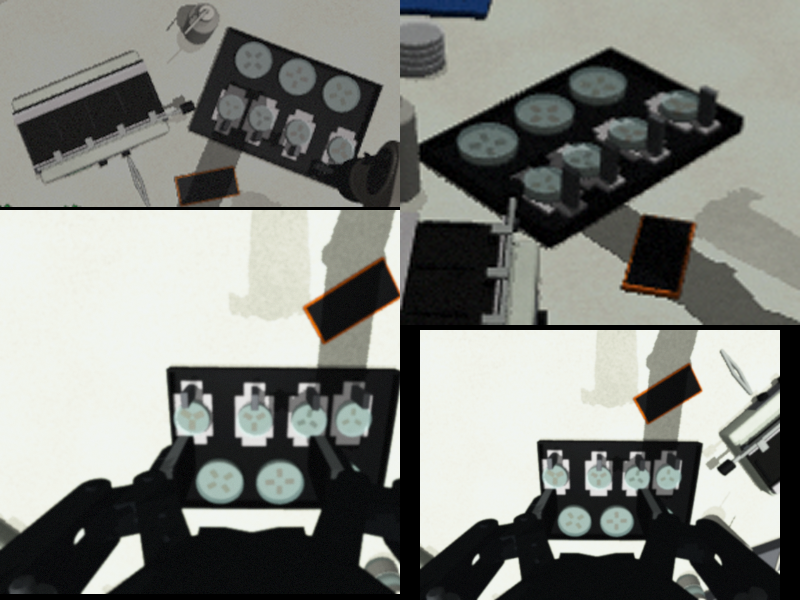

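The picture shows all four carriers flat in the front strip. The leftmost, dish at (193,418), is near the side rim but inside it. The shaker is empty, the knob is in, and the bottle is upright.

```bash
python3 -c "
from bench import r
print(r.hand_in())"
```

```text
the job is handed in; nothing more can be done
None
```

The job is handed in at about 51 s on the robot's clock: I pulled the lock knob out, set all four carriers flat in the tray's front strip (one sits close to the side rim but inside it), pushed the knob home again, and left the wash bottle untouched; the hand-in call returned no verdict.

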